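# Lock a batch of stub axles in the fixture and set their castle nuts

## Robot

A 6-joint arm with a two-finger parallel gripper is mounted at the origin on the work surface. World frame = base frame: x ahead of the robot, y to its left, z up, the work surface at z = 0. Lengths are in m, angles in degrees, forces in N, time in s.
With the tool pointing down it reaches from about 0.375 to 0.9 m from the base axis. Payload 3.1 kg.
Tool frame: the origin (TCP) lies on the centre line of the jaws, within the pads' length; the fingertips stand 25 mm ahead of it and the grasp point (between the pads) lies 6 mm ahead of it; y points along the fingers, x is the direction in which the jaws open and shut, and the axes are right-handed (so a half turn about y gives the same grasp; the last joint's range is limited). The gripper opens to 87 mm and grips with 3 to 60 N. Pads are 19 mm wide; open, the fingers measure 117 mm over their backs; the gripper's body (75 mm by 190 mm) begins 51 mm behind the grasp point.
Start: joints at [-83.68, 30.224, 82.088, -0, 67.689, -10.227], TCP at [0.178, -0.599, 0.248] pointing down, gripper open.
Joint ranges: [-176.69, 176.69], [-43.24, 126.21], [12.49, 139.97], [-82, 262], [0, 151.66], [-163.58, 163.58]. Speed limits (degrees/s): [159.86, 159.86, 180, 180, 180, 180].

## Interface

Orientations are given as a 3x3 rotation matrix whose columns are the frame's x, y, z axes.
In Python, from rig import * gives the robot as it stands.
- The arm moves only by the tool play_rows, never from a script. Its argument "commands" is a list of rows, each a list of 2 entries, a list of its own where there are three numbers: the shift along the world's x, y, z in m, then the turn, a rotation vector about the world's x, y, z in rad. A call has 1 to 10 rows; each row is the pose to reach, as a shift and turn from the pose commanded when the call began; what a row does not reach only later rows make up. A row lasts 1/8 s, in which the tool goes at most 62.5 mm and 10.7 degrees, less where a joint would pass 70% of its speed; a pose out of reach is approached as far as the arm can. A call with a gripper value outside its range is refused whole. "gripper" is the finger opening in m, from 0 to 0.087, set as the call begins (left out, the last holds). The fingers move at their own pace and stop on an object; the grip force is fixed at half the most. Time passes only in rows, so rows that repeat a pose let the fingers close. It gives the time, the measured TCP pose, the force and the opening at its end, in the units of the state.
- read_state(): the state, without advancing time (a new reading comes with each control period).
- capture(name): name is "scene" or "top"; returns a dict with "frame" (400x640x3 uint8, red, green, blue), "depth" (400x640 float32, m along the optical axis (not along the pixel's ray), 0 where there is no reading), "mtx" (3x3 intrinsics, pixels), "dist_coeffs" ([k1, k2, p1, p2, k3] as OpenCV has them; the pictures are not rectified), "cam_to_world" (4x4, takes a point from camera to world coordinates). Camera axes: x right, y down, z forward; pixel columns grow to the right and rows downward; lengths in m; the calibration is good to about 2 mm. A picture is of the moment at which its call begins.
- hand_in(): hands the job in, once; it reports no verdict.
The state is a dict: "time_s": time; "joint_positions": joint angles; "qvel": joint speeds; "tau": joint torques, N m; "position": TCP position; "tcp_rot": TCP orientation; "force": force on the tool from outside, world axes, zero at the start; "moment": the same for the moment, N m; "opening": opening from 0.0 (shut) to 1.0 (fully open).
Only numpy, scipy, OpenCV 4.12 (cv2) and the standard library are available. Lean on these libraries where they do the work, as an engineer would, in place of code of your own. Each camera call takes 0.05 s, during which the arm holds its last target. There are 200 camera calls.

## Task

Stand every stub axle on the bench in the channel of the notched fixture, flange flat on the channel floor, in a close row from the end wall; then lift the stop bar out of its notches, shift it along and drop it fully into the notches next to the last axle. With the row locked, tighten each castle nut clockwise until it is snug, then carry on only as far as the first slot that lines up with the cotter hole, and leave the other things on the bench where they are.

Things in the scene. Friction and masses are not known exactly. Their poses are not given: they have to be found in the camera images.
- fixture: fixture screwed to the bench: base plate 124 x 400 x 6 mm, two notched rails along its y axis. Origin: on the bench, middle of the channel's width. Channel 65 mm wide (x -32.5 to 32.5 mm), floor at z 6 mm; rails 12 mm thick, tops at z 22 mm; from the end wall's inner face at y -183 mm to the open end at y 180 mm. Flanges stand in it square to the rails, which keep them from turning
- notch_3 (a point): midway between the pair of notches no. 3 (fixture y 20 mm), at the height of their floors (z 12 mm); notches are 24 mm wide along y and 10 mm deep. With the stop here there is room for 3 flanges and 13 mm to spare; pitch of the five pairs is 63 mm
- notch_4 (a point): midway between the pair of notches no. 4 (fixture y 83 mm), at the height of their floors (z 12 mm); notches are 24 mm wide along y and 10 mm deep. With the stop here there is room for 4 flanges and 16 mm to spare; pitch of the five pairs is 63 mm
- notch_5 (a point): midway between the pair of notches no. 5 (fixture y 146 mm), at the height of their floors (z 12 mm); notches are 24 mm wide along y and 10 mm deep. With the stop here there is room for 5 flanges and 19 mm to spare; pitch of the five pairs is 63 mm; the stop starts here
- stop: loose steel stop bar lying across both rails: 104 (x) x 20 (y) x 12 mm, under it a tongue 60 mm wide and 4 mm deep hanging between the rails, on top in the middle a grip tab 30 (x) x 14 (y) x 28 mm. Origin: centre of the bar's underside (tab from 12 to 40 mm above). Sits in a pair of notches with its origin at the notch point; must rise 10 mm to leave them. 0.18 kg, no spring
- hub_a: stub axle unit (three or four alike): square steel flange 60 x 60 x 8 mm, round hub 44 mm diameter from 8 to 48 mm, washer, castle nut from 51 mm, 14 mm stud ending at 78 mm; 0.41 kg. Origin: centre of the flange's underside, z up, x and y along the flange's edges. The cotter hole runs through the stud along x; a dark line scribed on the stud's end shows its direction. Starts loose on the bench
- hub_b: stub axle unit (three or four alike): square steel flange 60 x 60 x 8 mm, round hub 44 mm diameter from 8 to 48 mm, washer, castle nut from 51 mm, 14 mm stud ending at 78 mm; 0.41 kg. Origin: centre of the flange's underside, z up, x and y along the flange's edges. The cotter hole runs through the stud along x; a dark line scribed on the stud's end shows its direction. Starts loose on the bench
- hub_c: stub axle unit (three or four alike): square steel flange 60 x 60 x 8 mm, round hub 44 mm diameter from 8 to 48 mm, washer, castle nut from 51 mm, 14 mm stud ending at 78 mm; 0.41 kg. Origin: centre of the flange's underside, z up, x and y along the flange's edges. The cotter hole runs through the stud along x; a dark line scribed on the stud's end shows its direction. Starts loose on the bench
- hub_d: stub axle unit (three or four alike): square steel flange 60 x 60 x 8 mm, round hub 44 mm diameter from 8 to 48 mm, washer, castle nut from 51 mm, 14 mm stud ending at 78 mm; 0.41 kg. Origin: centre of the flange's underside, z up, x and y along the flange's edges. The cotter hole runs through the stud along x; a dark line scribed on the stud's end shows its direction. Starts loose on the bench
- nut_a (a joint): castle nut of hub_a, rad, grows clockwise seen from above (tightening); nut yaw = unit yaw minus this. Slots line up with the hole at multiples of 1.047. Turns easily (0.07 N m) until it is snug at 2.7, from there stiffly (0.2 N m); first slot past snug at 3.142. Springs back 0.02 when let go, then stays. Starts at 0.3 to 1.2
- nut_a_grip (a point): on the axis of hub_a's nut, mid-height of its hexagon (58 mm above the flange's underside). Hexagon 27 mm across flats, 14 mm high, 8 mm castellated crown above; x axis square to a pair of flats; six slots, one over each flat
- nut_b (a joint): castle nut of hub_b, rad, grows clockwise seen from above (tightening); nut yaw = unit yaw minus this. Slots line up with the hole at multiples of 1.047. Turns easily (0.07 N m) until it is snug at 3.65, from there stiffly (0.2 N m); first slot past snug at 4.189. Springs back 0.02 when let go, then stays. Starts at 0.3 to 1.2
- nut_b_grip (a point): on the axis of hub_b's nut, mid-height of its hexagon (58 mm above the flange's underside). Hexagon 27 mm across flats, 14 mm high, 8 mm castellated crown above; x axis square to a pair of flats; six slots, one over each flat
- nut_c (a joint): castle nut of hub_c, rad, grows clockwise seen from above (tightening); nut yaw = unit yaw minus this. Slots line up with the hole at multiples of 1.047. Turns easily (0.07 N m) until it is snug at 2.5, from there stiffly (0.2 N m); first slot past snug at 3.142. Springs back 0.02 when let go, then stays. Starts at 0.3 to 1.2
- nut_c_grip (a point): on the axis of hub_c's nut, mid-height of its hexagon (58 mm above the flange's underside). Hexagon 27 mm across flats, 14 mm high, 8 mm castellated crown above; x axis square to a pair of flats; six slots, one over each flat
- nut_d (a joint): castle nut of hub_d, rad, grows clockwise seen from above (tightening); nut yaw = unit yaw minus this. Slots line up with the hole at multiples of 1.047. Turns easily (0.07 N m) until it is snug at 3.8, from there stiffly (0.2 N m); first slot past snug at 4.189. Springs back 0.02 when let go, then stays. Starts at 0.3 to 1.2
- nut_d_grip (a point): on the axis of hub_d's nut, mid-height of its hexagon (58 mm above the flange's underside). Hexagon 27 mm across flats, 14 mm high, 8 mm castellated crown above; x axis square to a pair of flats; six slots, one over each flat
- grease_tin: white jar with steel lid, 56 mm diameter, 45 mm high, bystander; origin at its underside
- tape_dispenser: tape dispenser, 130 x 58 x 86 mm, bystander; origin at its underside
- swab_carton: paper carton with sachets, 70 x 120 x 100 mm, bystander; origin at its underside
- pin_dish: steel bowl, 84 mm diameter, 28 mm high, bystander; origin at its underside
- spanner: spanner 170 mm long lying on the bench, bystander; origin at its underside
- screwdriver: screwdriver 180 mm long lying on the bench, bystander; origin at its underside
- spacer_block: aluminium block 50 x 75 x 30 mm, bystander; origin at its underside

How it is judged:
By the outcome, as a careful person would: the job done as asked, in the order asked, and still so for the second after the job is handed in, with the robot touching nothing.
Of hub_a, hub_b, hub_c, hub_d only 3 to 4 are there at a start; the rules pass over those that are not, and their reading is None.
At some moment in a run one of hub_a, hub_b, hub_c, hub_d may be knocked a few centimetres aside while the robot is not near it.
It also fails if it takes over 210 s, if anything falls off the work surface, if the arm or the gripper's body presses on something with over 40 N, if the wrist force passes 120 N, or if a joint passes its speed limit or range.

## Working session

There is one attempt and no reset: what is moved stays moved. The work goes in short steps, Python scripts to look and compute and a tool call to move; the robot and the scene stay as the last step left them, time stands still between calls to the robot, and variables do not carry over. Pictures are saved under pics/ and viewed, about 12 in all and at most 16, crops included, and the job is handed in when it is done.

Besides the shell and the picture viewer there is one more tool, called after "Emit:" as name(argument=value, ...) on one line, values as JSON. play_rows: Moves the arm, as the interface text tells. Its arguments: {"type":"object","properties":{"commands":{"type":"array"},"gripper":{"type":"number"}},"required":["commands"]}

```bash
ls; mkdir -p pics
python3 - <<'E'
from rig import *
import cv2, numpy as np
for n in ["scene","top"]:
    c=capture(n); cv2.imwrite(f"pics/{n}0.png",c["frame"][:,:,::-1]); np.savez(f"{n}0.npz",**c)
    print(n,c["mtx"].tolist(),c["dist_coeffs"],np.round(c["cam_to_world"],3).tolist())
print(read_state())
E
```

```text
pics
scene [[498.20946288127, 0.0, 321.7935046309721], [0.0, 498.20946288127, 199.57721282164036], [0.0, 0.0, 1.0]] [0.02929805 0.         0.         0.         0.        ] [[0.394, 0.742, -0.543, 1.313], [0.919, -0.314, 0.238, -0.325], [0.006, -0.593, -0.806, 1.143], [0.0, 0.0, 0.0, 1.0]]
top [[387.6252026412608, 0.0, 318.42115228663863], [0.0, 387.6252026412608, 198.5633609276089], [0.0, 0.0, 1.0]] [-0.05940469  0.          0.          0.          0.        ] [[0.016, -0.998, 0.068, 0.505], [-1.0, -0.016, 0.007, -0.0], [-0.006, -0.068, -0.998, 1.23], [0.0, 0.0, 0.0, 1.0]]
{'time_s': 0.1, 'joint_positions': array([-8.36811302e+01,  3.02753325e+01,  8.21482356e+01, -2.88495124e-03,
        6.76896531e+01, -1.02287231e+01]), 'qvel': array([-0.03207716, -0.06211229, -0.09354641,  0.00575971, -0.0518806 ,
        0.04504342]), 'tau': array([-3.17106415e-04, -4.40983629e+01, -1.77150893e+01,  6.35072985e-02,
        5.34246024e-02, -4.33652815e-05]), 'position': array([ 0.17793996, -0.59850083,  0.24665578]), 'tcp_rot': array([[ 2.84829803e-01, -2.63790197e-04,  9.58578069e-01],
       [-9.58576116e-01,  1.95894739e-03,  2.84829762e-01],
       [-1.95293930e-03, -9.99998046e-01,  3.05103617e-04]]), 'force': array([ 0.57200028,  0.58024244, -0.74209687]), 'moment': array([ 0.03755829, -0.03740183, -0.02830742]), 'opening': 1.0007688820455476}
```

View pics/top0.png

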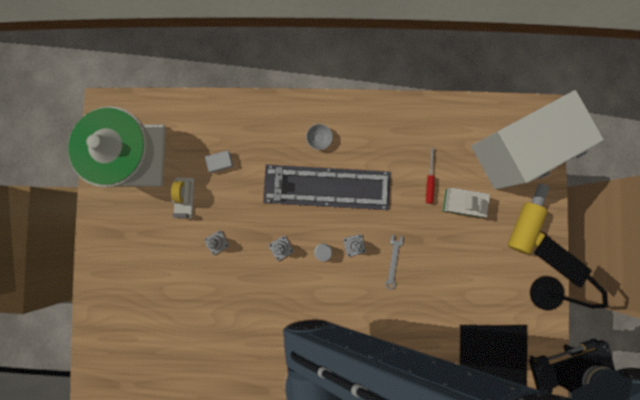

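View pics/scene0.png

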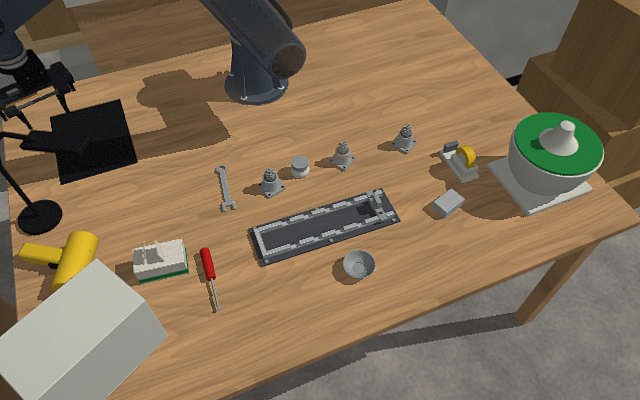

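The top view shows three hubs at about (216,242), (281,248) and (355,245), the tin at (322,253), and the fixture centred near (327,187) with the stop at its left (+y) end near x 279. The scene view agrees, with hubs at (270,183), (342,155) and (404,138). Next I'll measure from depth.

```bash
cat > h.py <<'E'
import numpy as np, cv2
from rig import *
def grab(n):
    return capture(n)
def cloud(c):
    H,W=c["depth"].shape
    u,v=np.meshgrid(np.arange(W),np.arange(H))
    p=cv2.undistortPoints(np.stack([u,v],-1).reshape(-1,1,2).astype(np.float64),c["mtx"],c["dist_coeffs"]).reshape(H,W,2)
    d=c["depth"]; P=np.stack([p[...,0]*d,p[...,1]*d,d],-1)
    T=c["cam_to_world"]; P=P@T[:3,:3].T+T[:3,3]; P[d==0]=np.nan
    return P
def ray(c,uv,z):
    p=cv2.undistortPoints(np.array(uv,float).reshape(-1,1,2),c["mtx"],c["dist_coeffs"]).reshape(-1,2)
    T=c["cam_to_world"]; D=np.c_[p,np.ones(len(p))]@T[:3,:3].T; o=T[:3,3]
    return o+D*((z-o[2])/D[:,2])[:,None]
def px(c,X):
    T=np.linalg.inv(c["cam_to_world"]); r=cv2.Rodrigues(T[:3,:3])[0]
    return cv2.projectPoints(np.array(X,float).reshape(-1,1,3),r,T[:3,3],c["mtx"],c["dist_coeffs"])[0].reshape(-1,2)
def hubs(c,zmin=0.055,zmax=0.09,box=(0.25,0.75,-0.35,0.45)):
    P=cloud(c); m=(P[...,2]>zmin)&(P[...,2]<zmax)&(P[...,0]>box[0])&(P[...,0]<box[1])&(P[...,1]>box[2])&(P[...,1]<box[3])
    n,l,s,ce=cv2.connectedComponentsWithStats(m.astype(np.uint8))
    out=[]
    for i in range(1,n):
        if s[i,4]>15:
            q=P[l==i]; out.append((np.round(ce[i],1).tolist(),int(s[i,4]),np.round(q.mean(0),4).tolist(),np.round(q.min(0),3).tolist(),np.round(q.max(0),3).tolist()))
    return out
E
cat > a.py <<'E'
from h import *
for n in ["scene","top"]:
    c=dict(np.load(f"{n}0.npz")); P=cloud(c)
    print(n,"bench z",np.nanmedian(P[...,2]))
    for z in (0.055,0.03): 
        for o in hubs(c,z): print(z,o)
c=dict(np.load("top0.npz")); cv2.imwrite("pics/t1.png",cv2.resize(c["frame"][120:280,190:410,::-1],None,fx=3.6,fy=3.6,interpolation=cv2.INTER_CUBIC))
c=dict(np.load("scene0.npz")); cv2.imwrite("pics/s1.png",cv2.resize(c["frame"][120:270,240:430,::-1],None,fx=4,fy=4,interpolation=cv2.INTER_CUBIC))
E
python3 a.py
```

```text
scene bench z 0.0007043134969124676
0.055 ([405.9, 129.6], 82, [0.4498, 0.3246, 0.0696], [0.436, 0.311, 0.055], [0.462, 0.344, 0.082])
0.055 ([342.3, 146.4], 86, [0.4367, 0.1223, 0.0692], [0.42, 0.109, 0.055], [0.448, 0.139, 0.081])
0.055 ([466.9, 154.6], 253, [0.6081, 0.434, 0.0741], [0.568, 0.423, 0.055], [0.637, 0.45, 0.09])
0.055 ([269.2, 173.5], 97, [0.4496, -0.1072, 0.0688], [0.432, -0.12, 0.055], [0.46, -0.092, 0.083])
0.03 ([405.0, 134.2], 210, [0.4533, 0.3223, 0.0544], [0.428, 0.305, 0.03], [0.47, 0.349, 0.082])
0.03 ([342.0, 150.7], 215, [0.44, 0.1204, 0.0547], [0.411, 0.102, 0.03], [0.456, 0.144, 0.081])
0.03 ([449.6, 145.0], 58, [0.5319, 0.4329, 0.0383], [0.521, 0.417, 0.03], [0.542, 0.45, 0.044])
0.03 ([464.6, 159.2], 494, [0.6102, 0.4292, 0.0585], [0.567, 0.41, 0.03], [0.644, 0.45, 0.09])
0.03 ([299.1, 163.1], 223, [0.4267, -0.0097, 0.044], [0.399, -0.033, 0.031], [0.45, 0.015, 0.054])
0.03 ([269.7, 177.8], 229, [0.4538, -0.1086, 0.0549], [0.429, -0.128, 0.03], [0.468, -0.086, 0.083])
0.03 ([449.1, 200.2], 278, [0.704, 0.3261, 0.0323], [0.672, 0.286, 0.03], [0.734, 0.36
[... 619 characters left out ...]
363, 0.038])
0.03 ([180.8, 191.2], 429, [0.6003, 0.4281, 0.0611], [0.565, 0.41, 0.03], [0.641, 0.45, 0.09])
0.03 ([277.1, 182.4], 52, [0.6326, 0.1348, 0.0513], [0.618, 0.128, 0.032], [0.647, 0.142, 0.058])
0.03 ([181.2, 215.0], 57, [0.528, 0.4317, 0.0403], [0.522, 0.415, 0.032], [0.535, 0.449, 0.046])
0.03 ([213.4, 242.8], 165, [0.4453, 0.3234, 0.0573], [0.423, 0.308, 0.031], [0.466, 0.349, 0.082])
0.03 ([355.1, 245.6], 167, [0.4448, -0.1048, 0.0592], [0.424, -0.127, 0.033], [0.464, -0.085, 0.084])
0.03 ([279.5, 248.5], 165, [0.4324, 0.1221, 0.0593], [0.412, 0.103, 0.03], [0.452, 0.143, 0.081])
0.03 ([322.7, 252.5], 209, [0.4217, -0.0081, 0.046], [0.399, -0.03, 0.039], [0.444, 0.015, 0.054])
```

View pics/t1.png

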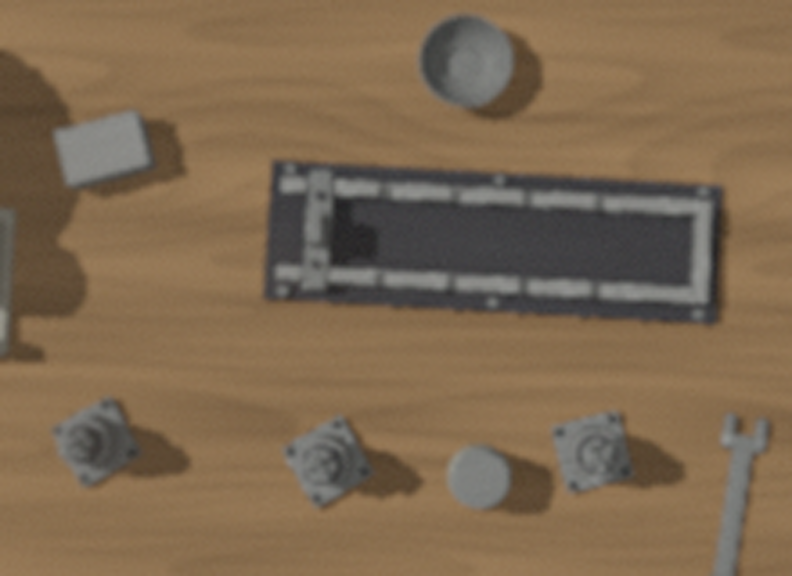

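View pics/s1.png

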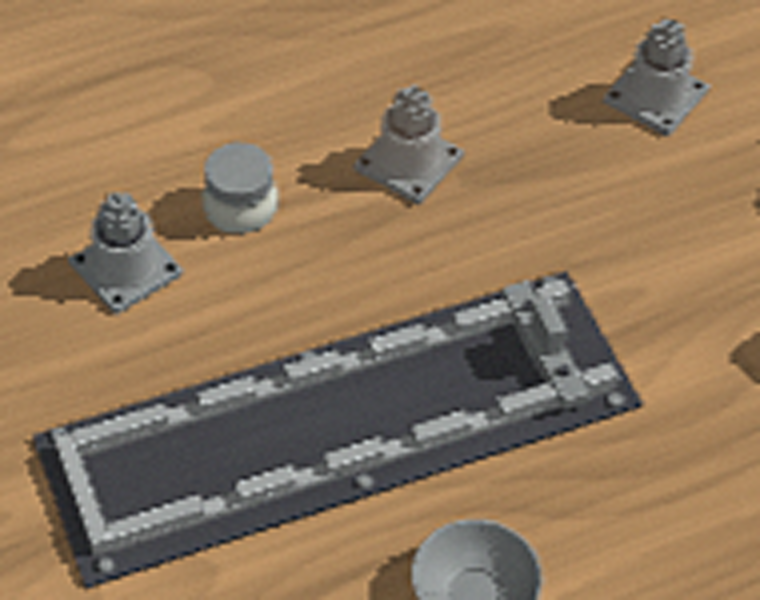

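The crops show all three flanges clearly; none are stacked or hidden. The stop sits in the leftmost (+y) notch pair, and the end wall is at -y. Next I'll measure the fixture and flange yaws.

```bash
cat >> h.py <<'E'
def sat(c): 
    h=cv2.cvtColor(c["frame"],cv2.COLOR_RGB2HSV); return h[...,1].astype(int),h[...,2].astype(int)
def rect(c,m,z):
    """largest contour of mask m, outline cast onto plane z -> centre, size, yaw"""
    cs=cv2.findContours(m.astype(np.uint8),cv2.RETR_EXTERNAL,cv2.CHAIN_APPROX_NONE)[0]
    k=max(cs,key=cv2.contourArea).reshape(-1,2)
    q=ray(c,k,z)[:,:2]
    (x,y),(w,h),a=cv2.minAreaRect((q*1000).astype(np.float32))
    return round(x,1),round(y,1),round(w,1),round(h,1),round(a,2)
def flange(c,x,y,z0=0.0,r=0.055):
    P=cloud(c); s,v=sat(c)
    d=np.hypot(P[...,0]-x,P[...,1]-y)
    m=(d<r)&(P[...,2]>z0+0.0035)&(P[...,2]<z0+0.014)&(s<70)
    q=P[m][:,:2]; b=cv2.minAreaRect((q*1000).astype(np.float32))
    return int(m.sum()),np.round(b[0],1),np.round(b[1],1),round(b[2],2)
E
cat > b.py <<'E'
from h import *
for n in ["scene","top"]:
    c=dict(np.load(f"{n}0.npz")); P=cloud(c); s,v=sat(c)
    R=(P[...,0]>0.47)&(P[...,0]<0.70)&(P[...,1]>-0.25)&(P[...,1]<0.25)
    print(n,"plate",rect(c,cv2.morphologyEx((R&(s<70)&(v<110)).astype(np.uint8),cv2.MORPH_CLOSE,np.ones((9,9))),0.006))
    for X in [(0.444,0.3245),(0.432,0.1225),(0.445,-0.105)]: print(flange(c,*X))
    # stop tab top & rails
    t=P[(P[...,2]>0.045)&R&(abs(P[...,1])<0.2)]; print("tab",np.round(t.mean(0),4),len(t))
    q=P[(P[...,2]>0.018)&(P[...,2]<0.026)&R&(P[...,1]<0.11)][:,:2]; b=cv2.minAreaRect((q*1000).astype(np.float32)); print("rails",np.round(b[0],1),np.round(b[1],1),b[2])
E
python3 b.py
```

```text
scene plate (628.3, -16.0, 399.9, 125.7, 87.73)
(144, array([446.2, 326.3]), array([60.7, 61.4]), 30.33)
(142, array([433.2, 123.9]), array([60.3, 63.4]), 30.39)
(170, array([ 446.5, -105.9]), array([62.6, 60. ]), 16.98)
tab [0.6342 0.135  0.0516] 53
rails [626.4 -46.8] [316.2  92.8] 87.3637466430664
top plate (626.4, -17.3, 398.4, 122.5, 87.7)
(163, array([443.8, 330.7]), array([59.9, 64.2]), 30.71)
(184, array([431.3, 124.5]), array([60.7, 60.6]), 29.92)
(187, array([ 443.8, -106.2]), array([60.6, 62.4]), 14.95)
tab [0.6323 0.135  0.0521] 50
rails [625.6 -47.8] [315.8  89.5] 87.65906524658203
```

```bash
cat > c.py <<'E'
from h import *
a=np.radians(87.65); ey=np.array([np.cos(a),np.sin(a)]); ex=np.array([ey[1],-ey[0]]); O=np.array([0.627,-0.011])
for n in ["scene","top"]:
    c=dict(np.load(f"{n}0.npz")); g=cv2.cvtColor(c["frame"],cv2.COLOR_RGB2GRAY)
    def prof(x,ys,z):
        X=np.array([np.r_[O+ex*x+ey*y,z] for y in ys]); q=px(c,X).astype(np.float32)
        return cv2.remap(g,q[:,0:1],q[:,1:2],cv2.INTER_LINEAR).ravel()
    # end wall on x=0, top z 22: bright edges
    ys=np.arange(-0.21,-0.16,0.002)
    p=np.mean([prof(x,ys,0.022) for x in np.linspace(-.02,.02,9)],0); print(n,"wall",[(round(y*1e3),int(v)) for y,v in zip(ys,p)])
    ys=np.arange(-0.183,0.185,0.003)
    for x in (-.0385,.0385):
        p=np.mean([prof(x+d,ys,0.022) for d in (-.003,0,.003)],0)
        print(x,"rail",' '.join(f"{round(y*1e3)}:{int(v)}" for y,v in zip(ys,p)))
    xs=np.arange(-0.06,0.062,0.002)
    p=np.mean([[prof(x,[y],0.022)[0] for x in xs] for y in (-.13,-.08,-.01,.05)],0); print("across",' '.join(f"{round(x*1e3)}:{int(v)}" for x,v in zip(xs,p)))
E
python3 c.py
```

```text
scene wall [(-210, 86), (-208, 81), (-206, 59), (-204, 44), (-202, 40), (-200, 40), (-198, 38), (-196, 36), (-194, 69), (-192, 140), (-190, 164), (-188, 169), (-186, 168), (-184, 169), (-182, 146), (-180, 99), (-178, 69), (-176, 64), (-174, 68), (-172, 69), (-170, 69), (-168, 69), (-166, 69), (-164, 69), (-162, 69)]
-0.0385 rail -183:154 -180:149 -177:166 -174:164 -171:164 -168:163 -165:161 -162:163 -159:161 -156:167 -153:165 -150:162 -147:165 -144:162 -141:164 -138:163 -135:163 -132:162 -129:160 -126:164 -123:164 -120:162 -117:156 -114:125 -111:105 -108:108 -105:105 -102:82 -99:78 -96:76 -93:94 -90:164 -87:169 -84:162 -81:165 -78:165 -75:166 -72:166 -69:166 -66:163 -63:164 -60:164 -57:168 -54:155 -51:119 -48:108 -45:116 -42:102 -39:83 -36:80 -33:77 -30:86 -27:151 -24:168 -21:164 -18:160 -15:162 -12:166 -9:164 -6:163 -3:167 0:165 3:167 6:169 9:148 12:115 15:110 18:113 21:101 24:81 27:76 30:76 33:101 36:170 39:171 42:168 45:169 48:163 51:164 54:166 57:164 60:164 63:166 66:164 69:163 72:150 75:122 78:115 81:122 84:92 87:80 90:82 93:77 96:90 99:149 102:169 105:165 108:161 111:164 114:16
[... 3552 characters left out ...]
6 72:134 75:134 78:134 81:132 84:122 87:107 90:97 93:94 96:107 99:126 102:132 105:132 108:133 111:133 114:135 117:136 120:135 123:135 126:137 129:137 132:129 135:111 138:106 141:113 144:117 147:117 150:119 153:119 156:113 159:111 162:122 165:132 168:135 171:136 174:138 177:135 180:120 183:91
across -60:73 -58:71 -56:74 -54:72 -52:69 -50:67 -48:77 -46:95 -44:118 -42:132 -40:139 -38:138 -36:134 -34:126 -32:105 -30:85 -28:68 -26:63 -24:63 -22:66 -20:65 -18:65 -16:65 -14:65 -12:66 -10:65 -8:64 -6:66 -4:66 -2:65 0:65 2:65 4:65 6:64 8:64 10:64 12:63 14:63 16:62 18:62 20:62 22:63 24:60 26:58 28:61 30:75 32:98 34:117 36:131 38:136 40:133 42:126 44:108 46:91 48:75 50:72 52:72 54:75 56:81 58:90 60:101
```

```bash
cat > d.py <<'E'
from h import *
# accumulate several captures against noise
H=[(0.446,0.326,30.5),(0.4325,0.1238,30.2),(0.4452,-0.106,16)]
rows=[]
for n in ["scene","top"]:
    fr=[];
    for i in range(4):
        c=capture(n); fr.append(c["frame"].astype(float))
    c["frame"]=np.mean(fr,0).astype(np.uint8); np.savez(f"{n}1.npz",**c)
    t=[]
    for x,y,a in H:
        u,v=px(c,[[x,y,0.076]])[0]
        M=np.float32([[13,0,130-13*u],[0,13,130-13*v]])
        im=cv2.warpAffine(c["frame"],M,(260,260),flags=cv2.INTER_CUBIC); 
        # rays of directions: unit axis a (red) and a+90 (blue) at border
        for k,col in ((0,(255,0,0)),(90,(0,0,255))):
            e=np.radians(a+k); 
            for s in (-1,1):
                q=px(c,[[x+s*.024*np.cos(e),y+s*.024*np.sin(e),0.078],[x+s*.028*np.cos(e),y+s*.028*np.sin(e),0.078]])
                q=(M[:,:2]@q.T).T+M[:,2]; cv2.line(im,*[tuple(int(w) for w in r) for r in q],col,2)
        t.append(im)
    rows.append(np.hstack(t))
cv2.imwrite("pics/d1.png",np.vstack(rows)[:,:,::-1])
E
python3 d.py
```

```text
(no output)
```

View pics/d1.png

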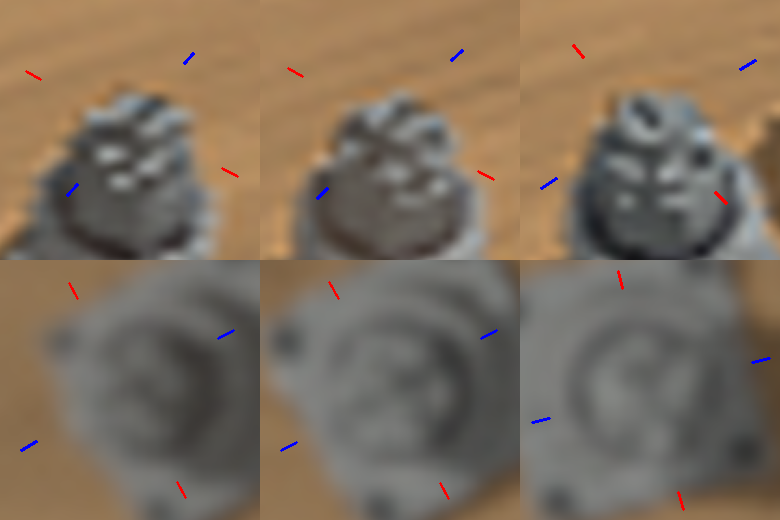

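The scene view (top row) of the right-hand hub shows its scribe along the red axis, at (640,110). The other two are unclear, so I'll re-check them once they're in the channel. I'll start by picking the nearest hub.

Emit:
play_rows(commands=[[[0.267,0.493,-0.088],[0,0,1.561]],[[0.267,0.493,-0.088],[0,0,1.561]],[[0.267,0.493,-0.088],[0,0,1.561]],[[0.267,0.493,-0.088],[0,0,1.561]],[[0.267,0.493,-0.088],[0,0,1.561]],[[0.267,0.493,-0.088],[0,0,1.561]],[[0.267,0.493,-0.088],[0,0,1.561]],[[0.267,0.493,-0.088],[0,0,1.561]],[[0.267,0.493,-0.088],[0,0,1.561]],[[0.267,0.493,-0.088],[0,0,1.561]]], gripper=0.087)

```text
time_s: 1.75
position: [0.4458, -0.1024, 0.1592]
tcp_rot: [[0.959, -0.001, -0.282], [0.282, 0.001, 0.959], [-0.0, -1.0, 0.001]]
force: [0.5, 0.6, -0.9]
opening: 0.999
```

Emit:
play_rows(commands=[[[0,0,0],[0,0,0]],[[0,0,0],[0,0,0]]])

```text
time_s: 2.0
position: [0.4449, -0.1076, 0.1599]
tcp_rot: [[0.962, 0.001, -0.273], [0.273, -0.001, 0.962], [0.0, -1.0, -0.001]]
force: [-0.1, 0.0, 0.3]
opening: 0.999
```

```bash
cat > st.py <<'E'
from h import *
s=read_state(); R=s["tcp_rot"]
print("t",round(s["time_s"],2),"p",np.round(s["position"],4),"psi",round(np.degrees(np.arctan2(R[1,0],R[0,0])),2),"yz",np.round(R[2],3),"j",np.round(s["joint_positions"],1),"F",np.round(s["force"],2),"M",np.round(s["moment"],3),"op",round(s["opening"]*87,1))
E
python3 st.py; python3 -c "
from h import *
for n in ('scene','top'):
  for o in hubs(capture(n)): print(n,o)"
```

```text
t 2.0 p [ 0.4449 -0.1076  0.1599] psi 15.86 yz [ 0.    -1.    -0.001] j [-27.6  25.9 110.6  -0.   43.4 -43.5] F [-0.08  0.04  0.27] M [ 0.037 -0.116  0.021] op 86.9
scene ([405.8, 129.8], 86, [0.4496, 0.3245, 0.0686], [0.435, 0.311, 0.055], [0.461, 0.342, 0.081])
scene ([342.2, 146.4], 88, [0.4372, 0.1216, 0.0696], [0.414, 0.109, 0.055], [0.45, 0.139, 0.084])
scene ([466.9, 154.7], 255, [0.6084, 0.4341, 0.0738], [0.571, 0.424, 0.055], [0.637, 0.45, 0.09])
scene ([269.1, 173.4], 94, [0.4495, -0.1076, 0.0693], [0.428, -0.122, 0.055], [0.462, -0.093, 0.082])
top ([176.9, 191.3], 238, [0.5984, 0.4344, 0.077], [0.567, 0.423, 0.056], [0.631, 0.45, 0.089])
top ([211.4, 243.2], 72, [0.4448, 0.3258, 0.0702], [0.43, 0.315, 0.055], [0.46, 0.339, 0.082])
top ([278.6, 248.9], 77, [0.432, 0.1234, 0.0717], [0.419, 0.111, 0.056], [0.446, 0.137, 0.083])
```

Emit:
play_rows(commands=[[[0,0.001,-0.05],[0,0,0]],[[0,0.001,-0.09],[0,0,0]],[[0,0.001,-0.113],[0,0,0]],[[0,0.001,-0.114],[0,0,0]],[[0,0.001,-0.114],[0,0,0]]])

```text
time_s: 2.72
position: [0.4453, -0.106, 0.0461]
tcp_rot: [[0.962, 0.001, -0.274], [0.274, -0.0, 0.962], [0.001, -1.0, -0.001]]
force: [0.7, -0.1, 0.6]
opening: 0.997
```

Emit:
play_rows(commands=[[[0,0,0],[0,0,0]],[[0,0,0],[0,0,0]],[[0,0,0],[0,0,0]],[[0,0,0],[0,0,0]],[[0,0,0],[0,0,0]],[[0,0,0],[0,0,0]]], gripper=0.035)

```text
time_s: 3.48
position: [0.4444, -0.1049, 0.0456]
tcp_rot: [[0.961, -0.001, -0.276], [0.276, 0.0, 0.961], [-0.001, -1.0, 0.001]]
force: [-1.4, 0.4, 2.5]
opening: 0.502
```

Emit:
play_rows(commands=[[[0,0,0.04],[0,0,0]],[[0,0,0.06],[0,0,0]],[[0,0,0.06],[0,0,0]]])

```text
time_s: 3.85
position: [0.4457, -0.1053, 0.1062]
tcp_rot: [[0.961, 0.002, -0.275], [0.275, -0.001, 0.961], [0.002, -1.0, -0.002]]
force: [1.0, 0.5, -5.1]
opening: 0.501
```

```bash
python3 st.py
```

```text
t 3.85 p [ 0.4457 -0.1053  0.1062] psi 15.98 yz [ 0.002 -1.    -0.002] j [-27.3  32.  112.9   0.   34.9 -43.3] F [ 0.95  0.49 -5.08] M [-0.028 -0.137  0.011] op 43.6
```

Emit:
play_rows(commands=[[[0.05,-0.014,0.02],[0,0,-0.16]],[[0.1,-0.028,0.02],[0,0,-0.32]],[[0.15,-0.045,0.02],[0,0,-0.32]],[[0.176,-0.053,0.02],[0,0,-0.32]],[[0.176,-0.053,-0.01],[0,0,-0.32]],[[0.176,-0.053,-0.02],[0,0,-0.32]],[[0.176,-0.053,-0.02],[0,0,-0.32]]])

```text
time_s: 4.72
position: [0.6189, -0.1571, 0.083]
tcp_rot: [[0.999, -0.005, 0.041], [-0.041, 0.003, 0.999], [-0.005, -1.0, 0.002]]
force: [1.1, -0.1, -4.1]
opening: 0.492
```

```bash
python3 st.py
python3 - <<'E'
from h import *
c=capture("scene"); u,v=px(c,[[0.62,-0.15,0.04]])[0]; u,v=int(u),int(v)
cv2.imwrite("pics/p1.png",cv2.resize(c["frame"][v-60:v+60,u-70:u+90,::-1],None,fx=4.5,fy=4.5,interpolation=cv2.INTER_CUBIC)); print(u,v)
E
```

```text
t 4.72 p [ 0.6189 -0.1571  0.083 ] psi -2.35 yz [-0.005 -1.     0.002] j [-24.3  43.3  86.6   0.   50.4 -21.9] F [ 1.07 -0.05 -4.13] M [-0.035 -0.137  0.059] op 42.8
276 231
```

View pics/p1.png

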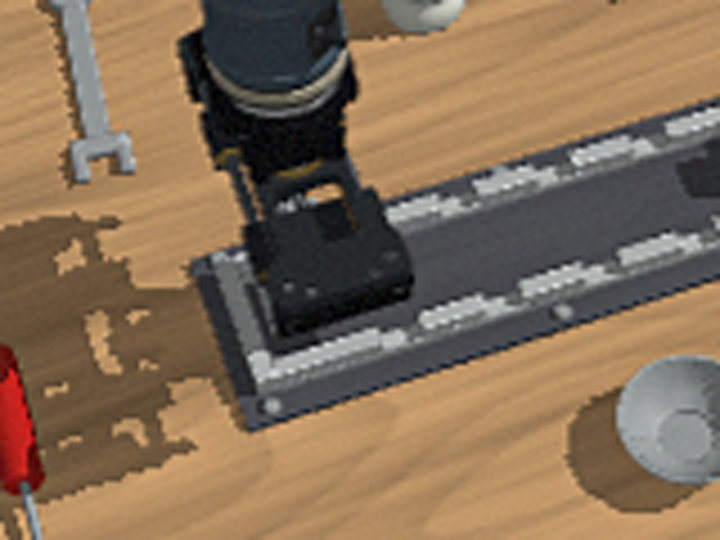

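The hand hides the unit in this view, but it is over the channel near the end wall at about (240,300). I'll lower it in steps and check the force.

Emit:
play_rows(commands=[[[0,0,0],[0,0,0]],[[0,0,-0.01],[0,0,0]],[[0,0,-0.018],[0,0,0]],[[0,0,-0.022],[0,0,0]],[[0,0,-0.022],[0,0,0]]])

```text
time_s: 5.4
position: [0.6207, -0.158, 0.0629]
tcp_rot: [[0.999, -0.001, 0.041], [-0.041, 0.0, 0.999], [-0.001, -1.0, 0.0]]
force: [-0.1, -1.3, -4.6]
opening: 0.499
```

```bash
python3 st.py
```

```text
t 5.4 p [ 0.6207 -0.158   0.0629] psi -2.35 yz [-0.001 -1.     0.   ] j [-24.3  45.   86.9   0.   48.2 -21.9] F [-0.07 -1.31 -4.56] M [-0.024 -0.076 -0.035] op 43.4
```

Emit:
play_rows(commands=[[[0,0,-0.005],[0,0,0]],[[0,0,-0.009],[0,0,0]],[[0,0,-0.011],[0,0,0]],[[0,0,-0.011],[0,0,0]]])

```text
time_s: 5.9
position: [0.6209, -0.158, 0.0523]
tcp_rot: [[0.999, -0.0, 0.041], [-0.041, 0.0, 0.999], [-0.0, -1.0, 0.0]]
force: [0.2, -0.3, -5.4]
opening: 0.501
```

Emit:
play_rows(commands=[[[0,-0.002,0],[0,0,0]],[[-0.0001,-0.004,0],[0,0,0]],[[-0.0001,-0.004,0],[0,0,0]]])

```text
time_s: 6.28
position: [0.6211, -0.1616, 0.0528]
tcp_rot: [[0.999, 0.0, 0.041], [-0.041, 0.001, 0.999], [0.0, -1.0, 0.001]]
force: [0.8, 2.8, -3.3]
opening: 0.495
```

```bash
python3 st.py
```

```text
t 6.28 p [ 0.6211 -0.1616  0.0528] psi -2.37 yz [ 0.    -1.     0.001] j [-24.6  45.9  86.9   0.1  47.2 -22.3] F [ 0.76  2.83 -3.32] M [ 0.504 -0.154  0.102] op 43.0
```

Emit:
play_rows(commands=[[[0,-0.001,-0.001],[0,0,0]],[[0,-0.001,-0.0015],[0,0,0]],[[0,-0.001,-0.0015],[0,0,0]]])

```text
time_s: 6.65
position: [0.6209, -0.1616, 0.0517]
tcp_rot: [[0.999, -0.0, 0.041], [-0.041, 0.002, 0.999], [-0.0, -1.0, 0.002]]
force: [0.4, 5.9, 0.4]
opening: 0.498
```

```bash
python3 st.py
```

```text
t 6.65 p [ 0.6209 -0.1616  0.0517] psi -2.34 yz [-0.    -1.     0.002] j [-24.6  46.   86.9   0.1  47.1 -22.3] F [0.36 5.9  0.36] M [ 1.001 -0.154  0.147] op 43.3
```

Emit:
play_rows(commands=[[[0,0,0],[0,0,0]],[[0,0,0],[0,0,0]],[[0,0,0],[0,0,0]],[[0,0,0.05],[0,0,0]],[[0,0,0.1],[0,0,0]],[[0,0,0.1],[0,0,0]]], gripper=0.065)

```text
time_s: 7.4
position: [0.6241, -0.1649, 0.156]
tcp_rot: [[0.999, 0.01, 0.041], [-0.041, -0.005, 0.999], [0.01, -1.0, -0.004]]
force: [-0.1, -0.3, 0.6]
opening: 0.747
```

Emit:
play_rows(commands=[[[-0.055,0.07,0],[0,0,0.17]],[[-0.11,0.14,0],[0,0,0.35]],[[-0.15,0.2,0],[0,0,0.567]],[[-0.189,0.25,0],[0,0,0.567]],[[-0.189,0.287,0],[0,0,0.567]],[[-0.189,0.287,0],[0,0,0.567]],[[-0.189,0.287,0],[0,0,0.567]]], gripper=0.087)

```text
time_s: 8.28
position: [0.4299, 0.1254, 0.1505]
tcp_rot: [[0.863, -0.003, -0.506], [0.506, -0.0, 0.863], [-0.002, -1.0, 0.001]]
force: [-0.1, 0.3, -0.3]
opening: 0.999
```

```bash
python3 st.py
python3 - <<'E'
from h import *
for n in ("scene","top"):
  c=capture(n); np.savez(n+"2.npz",**c)
  for o in hubs(c,0.060,0.098): print(n,o)
c["frame"]; c=dict(np.load("scene2.npz"))
print(flange(c,0.446,0.326),flange(c,0.4325,0.1238),flange(c,0.6207,-0.162,0.006))
u,v=px(c,[[0.62,-0.16,0.04]])[0].astype(int)
cv2.imwrite("pics/p2.png",cv2.resize(c["frame"][v-45:v+45,u-60:u+60,::-1],None,fx=6,fy=6,interpolation=cv2.INTER_CUBIC))
E
```

```text
t 8.28 p [0.4299 0.1254 0.1505] psi 30.37 yz [-0.002 -1.     0.001] j [  1.9  26.5 112.3  -0.   41.4 -28.4] F [-0.06  0.32 -0.26] M [ 0.021 -0.221 -0.014] op 87.0
scene ([405.8, 129.4], 77, [0.4495, 0.3245, 0.0705], [0.434, 0.313, 0.06], [0.464, 0.34, 0.083])
scene ([342.2, 145.8], 75, [0.4359, 0.1221, 0.0709], [0.42, 0.11, 0.061], [0.448, 0.138, 0.08])
scene ([467.1, 154.0], 223, [0.6079, 0.4344, 0.0762], [0.57, 0.424, 0.06], [0.634, 0.45, 0.093])
scene ([271.8, 228.2], 119, [0.627, -0.1632, 0.0748], [0.61, -0.179, 0.06], [0.64, -0.149, 0.089])
top ([176.6, 191.2], 230, [0.5988, 0.4349, 0.078], [0.567, 0.423, 0.06], [0.631, 0.45, 0.092])
top ([375.0, 187.3], 79, [0.6201, -0.1612, 0.0761], [0.604, -0.176, 0.06], [0.638, -0.15, 0.09])
top ([211.1, 243.2], 66, [0.4447, 0.3264, 0.0719], [0.43, 0.316, 0.06], [0.457, 0.34, 0.083])
(142, array([445.3, 327.5]), array([60.7, 65.1]), 32.55) (136, array([434.7, 123.4]), array([60.4, 61.6]), 32.51) (321, array([ 623.2, -163. ]), array([ 99.9, 103.9]), 8.09)
```

View pics/p2.png

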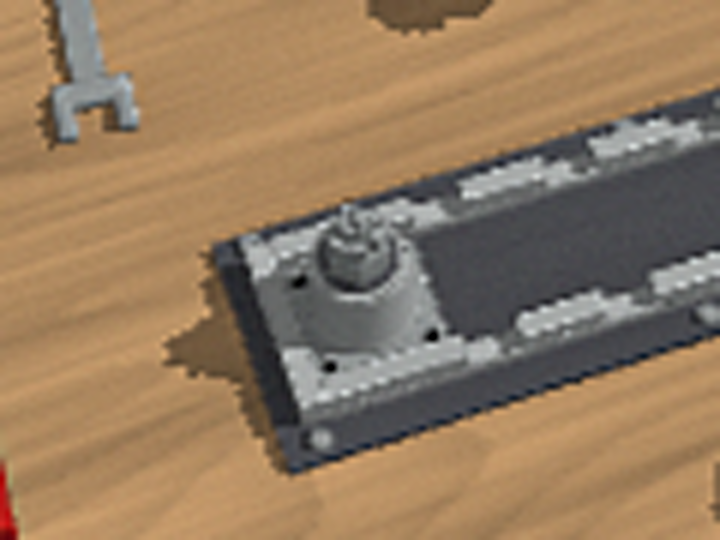

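The first hub sits in the channel against the end wall, with its nut at (358,250) and its flange inside the rails. Now I'll pick the second.

Emit:
play_rows(commands=[[[0,-0.001,-0.05],[0,0,0]],[[0,-0.001,-0.09],[0,0,0]],[[0,-0.001,-0.105],[0,0,0]],[[0,-0.001,-0.105],[0,0,0]],[[0,-0.001,-0.105],[0,0,0]]])

```text
time_s: 9.0
position: [0.4329, 0.1221, 0.0463]
tcp_rot: [[0.866, 0.001, -0.501], [0.501, -0.0, 0.866], [0.001, -1.0, -0.001]]
force: [0.7, 0.0, 0.6]
opening: 1.001
```

Emit:
play_rows(commands=[[[0,0,0],[0,0,0]],[[0,0,0],[0,0,0]],[[0,0,0],[0,0,0]],[[0,0,0],[0,0,0]],[[0,0,0],[0,0,0]],[[0,0,0],[0,0,0]]], gripper=0.035)

```text
time_s: 9.75
position: [0.4321, 0.123, 0.0461]
tcp_rot: [[0.865, 0.0, -0.502], [0.502, 0.0, 0.865], [0.0, -1.0, -0.0]]
force: [-0.1, 1.4, 1.1]
opening: 0.496
```

Emit:
play_rows(commands=[[[0,0,0.04],[0,0,0]],[[0,0,0.09],[0,0,0]],[[0,0,0.12],[0,0,0]],[[0,0,0.12],[0,0,0]]])

```text
time_s: 10.25
position: [0.4328, 0.123, 0.1673]
tcp_rot: [[0.865, 0.004, -0.502], [0.502, 0.0, 0.865], [0.004, -1.0, -0.002]]
force: [0.2, -0.4, -3.8]
opening: 0.494
```

```bash
python3 st.py
```

```text
t 10.25 p [0.4328 0.123  0.1673] psi 30.15 yz [ 0.004 -1.    -0.002] j [  1.6  24.6 111.4  -0.   43.8 -28.6] F [ 0.15 -0.41 -3.8 ] M [ 0.005 -0.144  0.008] op 43.0
```

Emit:
play_rows(commands=[[[0.04,-0.045,0],[0,0,-0.15]],[[0.08,-0.09,0],[0,0,-0.3]],[[0.12,-0.135,0],[0,0,-0.45]],[[0.16,-0.18,0],[0,0,-0.567]],[[0.191,-0.2205,0],[0,0,-0.567]],[[0.191,-0.2205,0],[0,0,-0.567]],[[0.191,-0.2205,-0.04],[0,0,-0.567]],[[0.191,-0.2205,-0.075],[0,0,-0.567]],[[0.191,-0.2205,-0.08],[0,0,-0.567]],[[0.191,-0.2205,-0.08],[0,0,-0.567]]])

```text
time_s: 11.5
position: [0.6222, -0.097, 0.085]
tcp_rot: [[0.999, -0.002, 0.041], [-0.041, 0.001, 0.999], [-0.002, -1.0, 0.001]]
force: [0.9, -0.0, -3.1]
opening: 0.496
```

Emit:
play_rows(commands=[[[0,0,-0.01],[0,0,0]],[[0,0,-0.018],[0,0,0]],[[0,0,-0.022],[0,0,0]],[[0,0,-0.022],[0,0,0]]])

```text
time_s: 12.0
position: [0.6227, -0.0975, 0.0638]
tcp_rot: [[0.999, -0.001, 0.041], [-0.041, 0.0, 0.999], [-0.001, -1.0, 0.0]]
force: [-0.6, -0.2, -4.3]
opening: 0.495
```

```bash
python3 st.py
```

```text
t 12.0 p [ 0.6227 -0.0975  0.0638] psi -2.35 yz [-0.001 -1.     0.   ] j [-19.   44.4  88.5   0.   47.1 -16.7] F [-0.63 -0.22 -4.32] M [-0.018 -0.136 -0.002] op 43.1
```

Inside the channel with no contact. Now down to the floor and push up to hub 1.

Emit:
play_rows(commands=[[[0,0,-0.006],[0,0,0]],[[0,0,-0.0105],[0,0,0]],[[0,0,-0.0118],[0,0,0]],[[0,0,-0.0118],[0,0,0]]])

```text
time_s: 12.5
position: [0.623, -0.0976, 0.0522]
tcp_rot: [[0.999, 0.0, 0.041], [-0.041, -0.0, 0.999], [0.0, -1.0, -0.0]]
force: [-0.7, 0.1, -4.0]
opening: 0.496
```

Emit:
play_rows(commands=[[[0,-0.002,0],[0,0,0]],[[-0.0001,-0.004,0],[0,0,0]],[[-0.0001,-0.005,0],[0,0,0]],[[-0.0001,-0.005,0],[0,0,0]]])

```text
time_s: 13.0
position: [0.6229, -0.1028, 0.0522]
tcp_rot: [[0.999, 0.0, 0.041], [-0.041, -0.0, 0.999], [0.0, -1.0, -0.0]]
force: [-0.1, -0.8, -3.9]
opening: 0.502
```

```bash
python3 st.py
```

```text
t 13.0 p [ 0.6229 -0.1028  0.0522] psi -2.36 yz [ 0. -1. -0.] j [-19.5  45.4  88.6   0.   46.  -17.1] F [-0.11 -0.77 -3.93] M [ 0.017 -0.141 -0.015] op 43.7
```

Emit:
play_rows(commands=[[[0,0,-0.001],[0,0,0]],[[0,0,-0.0015],[0,0,0]],[[0,-0.001,-0.0015],[0,0,0]],[[0,-0.002,-0.0015],[0,0,0]],[[0,-0.0025,-0.0015],[0,0,0]],[[0,-0.0025,-0.0015],[0,0,0]]])

```text
time_s: 13.75
position: [0.623, -0.1033, 0.0521]
tcp_rot: [[0.999, 0.0, 0.042], [-0.042, 0.002, 0.999], [0.0, -1.0, 0.002]]
force: [-1.9, 6.2, 5.2]
opening: 0.501
```

```bash
python3 st.py
```

```text
t 13.75 p [ 0.623  -0.1033  0.0521] psi -2.39 yz [ 0.    -1.     0.002] j [-19.6  45.4  88.5   0.2  46.  -17.3] F [-1.85  6.15  5.15] M [0.911 0.167 0.037] op 43.6
```

Emit:
play_rows(commands=[[[0,0,0],[0,0,0]],[[0,0,0],[0,0,0]],[[0,0,0],[0,0,0]],[[0,0,0.05],[0,0,0]],[[0,0,0.1],[0,0,0]],[[0,0,0.1],[0,0,0]]], gripper=0.065)

```text
time_s: 14.5
position: [0.626, -0.1064, 0.1553]
tcp_rot: [[0.999, 0.01, 0.041], [-0.041, -0.004, 0.999], [0.01, -1.0, -0.003]]
force: [-0.2, -0.1, -0.8]
opening: 0.746
```

Emit:
play_rows(commands=[[[-0.1775,0.431,0],[0,0,0.573]],[[-0.1775,0.431,0],[0,0,0.573]],[[-0.1775,0.431,0],[0,0,0.573]],[[-0.1775,0.431,0],[0,0,0.573]],[[-0.1775,0.431,0],[0,0,0.573]],[[-0.1775,0.431,0],[0,0,0.573]],[[-0.1775,0.431,0],[0,0,0.573]],[[-0.1775,0.431,0],[0,0,0.573]],[[-0.1775,0.431,0],[0,0,0.573]],[[-0.1775,0.431,0],[0,0,0.573]]], gripper=0.087)

```text
time_s: 15.75
position: [0.4453, 0.3252, 0.15]
tcp_rot: [[0.862, -0.001, -0.507], [0.507, -0.001, 0.862], [-0.001, -1.0, -0.0]]
force: [-0.4, -0.0, 0.0]
opening: 1.001
```

```bash
python3 st.py
python3 - <<'E'
from h import *
for n in ("scene","top"):
  c=capture(n)
  for o in hubs(c,0.060,0.098): print(n,o)
  if n=="scene": print(flange(c,0.446,0.326))
E
```

```text
t 15.75 p [0.4453 0.3252 0.15  ] psi 30.48 yz [-0.001 -1.    -0.   ] j [24.5 32.4 97.8 -0.  49.8 -5.9] F [-0.35 -0.01  0.03] M [-0.005 -0.131  0.013] op 87.1
scene ([405.9, 129.2], 73, [0.4491, 0.3248, 0.0706], [0.434, 0.312, 0.06], [0.461, 0.343, 0.083])
scene ([467.2, 154.1], 224, [0.6084, 0.4343, 0.0767], [0.571, 0.423, 0.06], [0.637, 0.45, 0.091])
scene ([294.2, 221.0], 110, [0.629, -0.1026, 0.0751], [0.611, -0.116, 0.06], [0.642, -0.088, 0.089])
scene ([271.9, 228.1], 113, [0.6271, -0.1629, 0.0753], [0.611, -0.176, 0.06], [0.639, -0.147, 0.089])
(141, array([446.9, 326.1]), array([60.7, 63.8]), 30.0)
top ([176.7, 191.2], 228, [0.5987, 0.4346, 0.078], [0.567, 0.423, 0.06], [0.632, 0.449, 0.092])
top ([354.8, 186.1], 84, [0.6225, -0.1008, 0.0756], [0.606, -0.118, 0.06], [0.638, -0.085, 0.09])
top ([375.0, 187.2], 80, [0.6201, -0.1611, 0.0759], [0.604, -0.178, 0.06], [0.637, -0.148, 0.092])
top ([212.7, 242.5], 33, [0.4468, 0.3223, 0.0689], [0.433, 0.316, 0.06], [0.457, 0.333, 0.08])
```

Emit:
play_rows(commands=[[[0,0,-0.05],[0,0,0]],[[0,0,-0.09],[0,0,0]],[[0,0,-0.104],[0,0,0]],[[0,0,-0.104],[0,0,0]],[[0,0,-0.104],[0,0,0]]])

```text
time_s: 16.48
position: [0.4465, 0.3261, 0.048]
tcp_rot: [[0.862, 0.002, -0.507], [0.507, 0.001, 0.862], [0.003, -1.0, -0.0]]
force: [-0.4, 0.3, -0.9]
opening: 1.002
```

Emit:
play_rows(commands=[[[0,0,0],[0,0,0]],[[0,0,0],[0,0,0]],[[0,0,0],[0,0,0]],[[0,0,0],[0,0,0]],[[0,0,0],[0,0,0]],[[0,0,0],[0,0,0]]], gripper=0.035)

```text
time_s: 17.23
position: [0.4457, 0.3261, 0.0468]
tcp_rot: [[0.862, 0.001, -0.507], [0.507, 0.0, 0.862], [0.001, -1.0, -0.0]]
force: [1.0, 0.6, -0.6]
opening: 0.502
```

Emit:
play_rows(commands=[[[0,0,0.04],[0,0,0]],[[0,0,0.09],[0,0,0]],[[0,0,0.12],[0,0,0]],[[0,0,0.12],[0,0,0]]])

```text
time_s: 17.73
position: [0.4462, 0.3263, 0.1682]
tcp_rot: [[0.862, 0.004, -0.507], [0.507, 0.002, 0.862], [0.004, -1.0, -0.0]]
force: [-0.1, 0.1, -4.3]
opening: 0.498
```

```bash
python3 st.py
```

```text
t 17.73 p [0.4462 0.3263 0.1682] psi 30.49 yz [ 0.004 -1.    -0.   ] j [24.6 30.8 97.1 -0.  51.9 -5.9] F [-0.14  0.06 -4.28] M [ 0.041 -0.137  0.005] op 43.4
```

Emit:
play_rows(commands=[[[0.025,-0.052,0],[0,0,-0.15]],[[0.05,-0.104,0],[0,0,-0.3]],[[0.075,-0.156,0],[0,0,-0.45]],[[0.1,-0.208,0],[0,0,-0.573]],[[0.125,-0.26,0],[0,0,-0.573]],[[0.15,-0.312,0],[0,0,-0.573]],[[0.18,-0.365,0],[0,0,-0.573]],[[0.18,-0.365,0],[0,0,-0.573]],[[0.18,-0.365,-0.04],[0,0,-0.573]],[[0.18,-0.365,-0.08],[0,0,-0.573]]])

```text
time_s: 18.98
position: [0.6234, -0.0384, 0.0837]
tcp_rot: [[0.999, -0.004, 0.041], [-0.041, 0.001, 0.999], [-0.004, -1.0, 0.001]]
force: [1.0, -0.5, -4.5]
opening: 0.499
```

Emit:
play_rows(commands=[[[0,0,0],[0,0,0]],[[0,0,-0.01],[0,0,0]],[[0,0,-0.018],[0,0,0]],[[0,0,-0.023],[0,0,0]],[[0,0,-0.023],[0,0,0]]])

```text
time_s: 19.6
position: [0.6253, -0.0391, 0.0639]
tcp_rot: [[0.999, 0.0, 0.041], [-0.041, -0.0, 0.999], [0.0, -1.0, -0.0]]
force: [0.0, -0.9, -4.0]
opening: 0.495
```

```bash
python3 st.py
```

```text
t 19.6 p [ 0.6253 -0.0391  0.0639] psi -2.35 yz [ 0. -1. -0.] j [-13.8  44.2  89.1  -0.   46.7 -11.4] F [ 0.04 -0.85 -4.  ] M [ 0.002 -0.09  -0.024] op 43.0
```

Emit:
play_rows(commands=[[[0,0,-0.006],[0,0,0]],[[0,0,-0.011],[0,0,0]],[[0,0,-0.0125],[0,0,0]],[[0,-0.002,-0.0125],[0,0,0]],[[0,-0.004,-0.0125],[0,0,0]],[[-0.0002,-0.006,-0.0125],[0,0,0]],[[-0.0002,-0.006,-0.0125],[0,0,0]]])

```text
time_s: 20.48
position: [0.626, -0.0441, 0.0526]
tcp_rot: [[0.999, 0.002, 0.042], [-0.042, 0.001, 0.999], [0.002, -1.0, 0.001]]
force: [0.2, 5.3, 5.4]
opening: 0.495
```

```bash
python3 st.py
```

```text
t 20.48 p [ 0.626  -0.0441  0.0526] psi -2.39 yz [ 0.002 -1.     0.001] j [-14.3  45.2  89.2   0.1  45.5 -12. ] F [0.2  5.31 5.41] M [0.915 0.06  0.012] op 43.1
```

Emit:
play_rows(commands=[[[0,0,0],[0,0,0]],[[0,0,0],[0,0,0]],[[0,0,0],[0,0,0]],[[0,0,0.05],[0,0,0]],[[0,0,0.1],[0,0,0]],[[0,0,0.1],[0,0,0]]], gripper=0.065)

```text
time_s: 21.22
position: [0.6283, -0.0461, 0.1557]
tcp_rot: [[0.999, 0.01, 0.041], [-0.041, -0.003, 0.999], [0.01, -1.0, -0.002]]
force: [0.6, 0.3, -0.7]
opening: 0.746
```

Emit:
play_rows(commands=[[[0.002,0.06,0],[0,0,0]],[[0.005,0.12,0],[0,0,0]],[[0.007,0.18,0],[0,0,0]],[[0.007,0.181,0],[0,0,0]],[[0.007,0.181,-0.04],[0,0,0]],[[0.007,0.181,-0.07],[0,0,0]],[[0.007,0.181,-0.07],[0,0,0]]])

```text
time_s: 22.1
position: [0.6294, 0.1345, 0.0778]
tcp_rot: [[0.999, -0.008, 0.042], [-0.042, -0.001, 0.999], [-0.008, -1.0, -0.001]]
force: [-0.1, -0.7, -0.5]
opening: 0.748
```

```bash
python3 st.py
python3 - <<'E'
from h import *
for n in ("scene","top"):
  c=capture(n); np.savez(n+"3.npz",**c)
  for o in hubs(c,0.060,0.098): print(n,o)
c=dict(np.load("scene3.npz"))
cv2.imwrite("pics/p3.png",cv2.resize(c["frame"][165:265,245:405,::-1],None,fx=5,fy=5,interpolation=cv2.INTER_CUBIC))
E
```

```text
t 22.1 p [0.6294 0.1345 0.0778] psi -2.41 yz [-0.008 -1.    -0.001] j [ 2.1 44.  85.8 -0.  50.6  4.6] F [-0.07 -0.66 -0.51] M [ 0.016 -0.138  0.019] op 65.0
scene ([467.3, 154.1], 228, [0.6084, 0.4344, 0.0764], [0.573, 0.423, 0.06], [0.636, 0.45, 0.092])
scene ([315.8, 214.6], 116, [0.6316, -0.0433, 0.0743], [0.612, -0.056, 0.06], [0.643, -0.026, 0.089])
scene ([293.7, 221.2], 116, [0.6288, -0.1038, 0.0749], [0.612, -0.119, 0.06], [0.641, -0.089, 0.088])
scene ([271.9, 228.2], 118, [0.6272, -0.163, 0.0748], [0.609, -0.178, 0.06], [0.639, -0.146, 0.089])
top ([176.6, 191.2], 221, [0.5986, 0.4349, 0.0783], [0.567, 0.423, 0.06], [0.631, 0.45, 0.091])
top ([335.0, 184.7], 78, [0.6257, -0.0415, 0.0766], [0.611, -0.057, 0.061], [0.642, -0.027, 0.089])
top ([355.0, 186.2], 81, [0.6221, -0.1012, 0.0762], [0.608, -0.115, 0.06], [0.639, -0.087, 0.088])
top ([375.1, 187.2], 78, [0.6204, -0.1615, 0.0761], [0.606, -0.178, 0.06], [0.638, -0.15, 0.089])
```

View pics/p3.png

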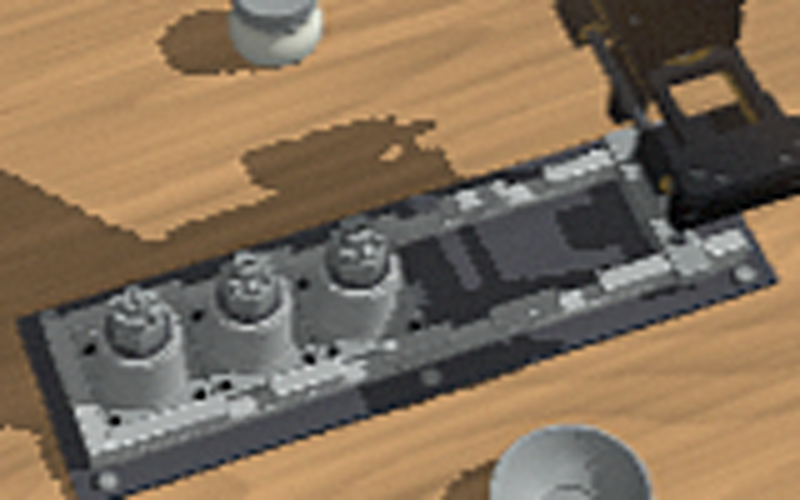

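All three hubs stand flat in a close row at (135,320), (245,285) and (360,250), and the gripper is over the stop. Now I'll grip the tab.

Emit:
play_rows(commands=[[[0,0.001,-0.015],[0,0,0]],[[0,0.001,-0.0275],[0,0,0]],[[0,0.001,-0.028],[0,0,0]],[[0,0.001,-0.028],[0,0,0]]])

```text
time_s: 22.7
position: [0.6322, 0.137, 0.0532]
tcp_rot: [[0.999, 0.0, 0.041], [-0.041, -0.0, 0.999], [0.0, -1.0, -0.0]]
force: [0.3, -0.3, -0.4]
opening: 0.747
```

Emit:
play_rows(commands=[[[0,0,0],[0,0,0]],[[0,0,0],[0,0,0]],[[0,0,0],[0,0,0]],[[0,0,0],[0,0,0]],[[0,0,0],[0,0,0]],[[0,0,0],[0,0,0]]], gripper=0.02)

```text
time_s: 23.45
position: [0.6322, 0.1369, 0.0534]
tcp_rot: [[0.999, 0.0, 0.041], [-0.041, 0.0, 0.999], [0.0, -1.0, 0.0]]
force: [-0.2, 1.6, 0.5]
opening: 0.342
```

Emit:
play_rows(commands=[[[0,0,0.01],[0,0,0]],[[0,0,0.02],[0,0,0]],[[0,0,0.025],[0,0,0]],[[0,0,0.025],[0,0,0]]])

```text
time_s: 23.95
position: [0.6326, 0.1369, 0.0791]
tcp_rot: [[0.999, 0.001, 0.041], [-0.041, 0.0, 0.999], [0.001, -1.0, 0.0]]
force: [0.8, -0.4, -0.8]
opening: 0.338
```

```bash
python3 st.py
```

```text
t 23.95 p [0.6326 0.1369 0.0791] psi -2.35 yz [ 0.001 -1.     0.   ] j [ 2.3 44.  85.7 -0.  50.3  4.7] F [ 0.76 -0.39 -0.78] M [ 0.004 -0.107  0.002] op 29.4
```

Emit:
play_rows(commands=[[[-0.0017,-0.042,0],[0,0,0]],[[-0.0034,-0.084,0],[0,0,0]],[[-0.0047,-0.115,0],[0,0,0]],[[-0.0052,-0.126,0],[0,0,0]],[[-0.0052,-0.126,0],[0,0,0]],[[-0.0052,-0.126,-0.01],[0,0,0]],[[-0.0052,-0.126,-0.018],[0,0,0]],[[-0.0052,-0.126,-0.018],[0,0,0]]])

```text
time_s: 24.95
position: [0.626, 0.012, 0.0589]
tcp_rot: [[0.999, -0.003, 0.04], [-0.04, 0.001, 0.999], [-0.003, -1.0, 0.0]]
force: [1.0, 0.9, -1.4]
opening: 0.34
```

```bash
python3 st.py
```

```text
t 24.95 p [0.626  0.012  0.0589] psi -2.28 yz [-0.003 -1.     0.   ] j [-9.1 44.6 89.2  0.  46.4 -6.8] F [ 0.96  0.91 -1.37] M [-0.011 -0.11  -0.022] op 29.6
```

Emit:
play_rows(commands=[[[0,0,-0.004],[0,0,0]],[[0,0,-0.0068],[0,0,0]],[[0,0,-0.0078],[0,0,0]],[[0,0,-0.0078],[0,0,0]]])

```text
time_s: 25.45
position: [0.627, 0.011, 0.0533]
tcp_rot: [[0.999, 0.0, 0.041], [-0.041, 0.0, 0.999], [0.0, -1.0, 0.0]]
force: [-1.9, 0.7, 5.2]
opening: 0.344
```

```bash
python3 st.py
```

```text
t 25.45 p [0.627  0.011  0.0533] psi -2.36 yz [ 0. -1.  0.] j [-9.2 45.1 89.2  0.  45.6 -6.8] F [-1.89  0.74  5.2 ] M [0.193 0.212 0.007] op 30.0
```

Emit:
play_rows(commands=[[[0,0,0.001],[0,0,0]],[[0,0,0.001],[0,0,0]],[[0,0,0.001],[0,0,0]],[[0,0,0.05],[0,0,0]],[[0,0,0.1],[0,0,0]],[[-0.05,0.05,0.1],[0,0,0]],[[-0.1,0.08,0.1],[0,0,0]],[[-0.15,0.12,0.1],[0,0,0]],[[-0.17,0.14,0.1],[0,0,0]],[[-0.17,0.14,0.1],[0,0,0]]], gripper=0.05)

```text
time_s: 26.7
position: [0.4544, 0.1522, 0.1525]
tcp_rot: [[0.999, -0.002, 0.038], [-0.038, -0.0, 0.999], [-0.002, -1.0, -0.0]]
force: [0.3, -0.3, -0.6]
opening: 0.572
```

```bash
cat > e.py <<'E'
from h import *
import sys
tag=sys.argv[1]
H=[(0.6207,-0.162),(0.623,-0.1025),(0.6255,-0.0425)]
fr=[]
for i in range(6):
    c=capture("scene"); fr.append(c["frame"].astype(float))
c["frame"]=np.mean(fr,0).astype(np.uint8); np.savez(f"scene_{tag}.npz",**c)
t=[]
for x,y in H:
    u,v=px(c,[[x,y,0.084]])[0]
    M=np.float32([[16,0,130-16*u],[0,16,110-16*v]])
    im=cv2.warpAffine(c["frame"],M,(260,260),flags=cv2.INTER_CUBIC)
    for k,col in ((-2.35,(255,0,0)),(87.65,(0,0,255))):
        e=np.radians(k)
        for s in (-1,1):
            q=px(c,[[x+s*r*np.cos(e),y+s*r*np.sin(e),0.084] for r in (.015,.019)]); q=(M[:,:2]@q.T).T+M[:,2]
            cv2.line(im,*[tuple(int(w) for w in r) for r in q],col,2)
    t.append(im)
    print(flange(c,x,y,0.006,0.05))
u,v=px(c,[[0.625,-0.07,0.03]])[0].astype(int)
o=cv2.resize(c["frame"][v-35:v+40,u-62:u+68],(780,450),interpolation=cv2.INTER_CUBIC)[:330]
cv2.imwrite(f"pics/e_{tag}.png",np.vstack([np.hstack(t),o])[:,:,::-1])
E
python3 e.py 1; python3 st.py
```

```text
(337, array([ 623.4, -163.1]), array([94.2, 88.9]), 81.06)
(402, array([625.1, -98.8]), array([85.9, 97.1]), 74.99)
(313, array([630.1, -39.7]), array([86.1, 90.8]), 73.66)
t 27.0 p [0.4583 0.1502 0.1524] psi -2.44 yz [ 0.001 -1.     0.   ] j [  4.8  28.1 107.6  -0.   44.3   7.3] F [ 0.36 -0.37  0.49] M [-0.038 -0.097 -0.019] op 50.2
```

View pics/e_1.png

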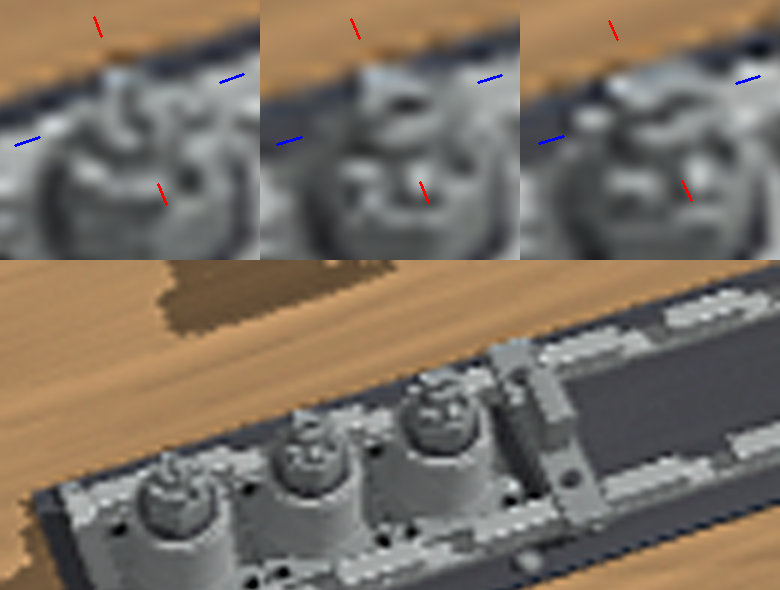

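The stop is seated against the row, lying across the rails at (540,430). The stud ends suggest the hub 1 scribe runs along fixture x and hubs 2 and 3 along y. I'll quantify that with a line filter.

```bash
cat > f.py <<'E'
from h import *
H=[(0.6207,-0.162),(0.623,-0.1025),(0.6255,-0.0425)]
def load(n):
    if n=="scene": return dict(np.load("scene_1.npz"))
    fr=[]
    for i in range(6):
        c=capture(n); fr.append(c["frame"].astype(float))
    c["frame"]=np.mean(fr,0).astype(np.uint8); return c
for n in ("scene","top"):
    c=load(n); g=cv2.cvtColor(c["frame"],cv2.COLOR_RGB2GRAY).astype(np.float32)
    for x,y in H:
        best={}
        for a in range(0,180,15):
            e=np.radians(a-2.35); d=np.array([np.cos(e),np.sin(e)]); nn=np.array([-d[1],d[0]])
            b=(-9,)
            for sx in np.arange(-.004,.0041,.001):
                for sy in np.arange(-.004,.0041,.001):
                    C=np.array([x+sx,y+sy]); s=np.linspace(-.0055,.0055,9)
                    def L(o,s): 
                        q=px(c,[np.r_[C+d*t+nn*o,0.084] for t in s]).astype(np.float32)
                        return cv2.remap(g,q[:,:1],q[:,1:],cv2.INTER_CUBIC).mean()
                    s2=np.linspace(-.004,.004,7)
                    v=min(L(.004,s2),L(-.004,s2))-L(0,s); b=max(b,(v,round(sx*1e3),round(sy*1e3)))
            best[a]=b
        print(n,' '.join(f"{a}:{b[0]:.0f}({b[1]},{b[2]})" for a,b in best.items()))
E
python3 f.py
```

```text
scene 0:53(2,1) 15:47(2,1) 30:43(-2,-1) 45:35(-4,-2) 60:28(-4,-2) 75:11(-4,-2) 90:3(2,-4) 105:21(-4,4) 120:32(-4,4) 135:35(-2,2) 150:37(-1,2) 165:39(1,1)
scene 0:8(4,3) 15:13(4,4) 30:20(2,4) 45:29(1,4) 60:44(1,4) 75:54(1,4) 90:61(1,1) 105:61(1,1) 120:43(1,0) 135:26(-1,4) 150:16(-1,4) 165:6(-1,4)
scene 0:12(-4,4) 15:21(-4,3) 30:39(-2,-4) 45:45(-3,-4) 60:33(1,0) 75:59(1,1) 90:77(1,2) 105:72(1,2) 120:48(1,3) 135:28(0,4) 150:17(0,4) 165:10(3,3)
top 0:4(-1,-1) 15:4(-4,-1) 30:2(-3,-1) 45:1(-4,1) 60:2(4,-4) 75:2(4,-4) 90:1(4,-4) 105:0(-4,-4) 120:-1(4,0) 135:-1(4,-3) 150:-1(4,-2) 165:2(0,-1)
top 0:3(-3,4) 15:4(-3,4) 30:4(-3,4) 45:2(-1,4) 60:4(0,-2) 75:7(0,-4) 90:6(0,-4) 105:3(-1,-4) 120:1(-2,-4) 135:2(-3,-4) 150:2(2,4) 165:3(4,4)
top 0:3(-4,4) 15:5(4,-2) 30:8(3,-3) 45:9(3,-2) 60:10(2,-3) 75:11(2,-2) 90:11(2,-1) 105:7(2,0) 120:3(3,4) 135:2(2,4) 150:2(-4,4) 165:3(-4,4)
```

The line filter is clear in the scene camera, and the top camera agrees weakly: hub 1's hole runs along fixture x, and those of hubs 2 and 3 along fixture y. Next I'll estimate the nut phases from the crown slots.

```bash
cat > g.py <<'E'
from h import *
import sys
H=[(0.6207,-0.162),(0.623,-0.102),(0.6255,-0.0422)]
c=dict(np.load(sys.argv[1])); g=cv2.cvtColor(c["frame"],cv2.COLOR_RGB2GRAY).astype(np.float32)
th=np.radians(np.arange(0,360,5))
for i,(x,y) in enumerate(H):
    x+=.001; y+=.001
    A=[]
    for r in (.009,.0105,.012):
        q=px(c,[[x+r*np.cos(t),y+r*np.sin(t),0.079] for t in th]).astype(np.float32)
        A.append(cv2.remap(g,q[:,:1],q[:,1:],cv2.INTER_CUBIC).ravel())
    p=np.mean(A,0); w=np.exp(-1j*6*th)
    near=np.cos(th-np.radians(-25))>-0.3
    hp=p-cv2.GaussianBlur(np.r_[p,p,p][None],(0,0),8)[0][len(p):2*len(p)]
    for nm,m in (("all",np.ones_like(near)),("near",near)):
        z=np.sum(hp*w*m); print(i+1,nm,"slot phase mod60",round((-np.degrees(np.angle(-z))/6)%60,1),"amp",round(abs(z)/m.sum(),1))
    print(' '.join(f"{int(np.degrees(t))}:{v:.0f}" for t,v in zip(th,p)))
E
python3 g.py scene_1.npz
```

```text
1 all slot phase mod60 20.8 amp 14.2
1 near slot phase mod60 20.1 amp 15.7
0:134 5:114 10:93 14:76 20:72 25:84 29:110 35:136 40:154 45:163 50:167 55:166 59:156 65:136 70:118 75:106 80:108 85:121 90:137 95:152 100:160 105:159 110:154 115:145 119:134 125:122 130:108 135:93 140:85 145:85 150:91 155:100 160:110 165:115 170:121 175:135 180:150 185:150 190:128 195:100 200:83 205:82 210:93 215:113 220:131 225:136 230:135 235:132 239:130 245:117 250:96 255:78 260:74 265:82 270:93 275:105 280:122 285:142 290:156 295:161 300:151 305:136 310:125 315:123 320:128 325:128 330:129 335:135 340:142 345:147 350:150 355:147
2 all slot phase mod60 30.0 amp 10.5
2 near slot phase mod60 31.8 amp 12.7
0:163 5:150 10:139 14:128 20:112 25:92 29:78 35:77 40:87 45:102 50:113 55:122 59:129 65:134 70:137 75:138 80:138 85:136 90:136 95:139 100:141 105:142 110:139 115:132 119:122 125:117 130:117 135:117 140:118 145:121 150:127 155:135 160:145 165:151 170:155 175:162 180:169 185:165 190:143 195:113 200:88 205:75 210:71 215:72 220:75 225:77 230:80 235:85 239:88 245:87 250:84 255:80 260:76 265:70 270:66 275:68 280:81 285:106 290:130 295:145 300:147 305:143 310:135 315:128 320:118 325:107 330:96 335:87 340:96 345:126 350:159 355:173
3 all slot phase mod60 42.6 amp 12.1
3 near slot phase mod60 43.7 amp 15.1
0:113 5:154 10:179 14:182 20:169 25:149 29:122 35:95 40:73 45:63 50:69 55:87 59:109 65:129 70:142 75:148 80:153 85:155 90:152 95:144 100:136 105:133 110:133 115:135 119:136 125:140 130:146 135:149 140:152 145:154 150:153 155:149 160:145 165:140 170:139 175:143 180:150 185:161 190:176 195:176 200:142 205:96 210:62 215:57 220:79 225:113 230:146 235:161 239:147 245:120 250:95 255:84 260:83 265:82 270:76 275:71 280:69 285:73 290:84 295:101 300:119 305:133 310:141 315:146 320:150 325:148 330:137 335:120 340:100 345:82 350:71 355:81
```

Slot phases (world yaw mod 60): hub 1 ≈20°, hub 2 ≈32°, hub 3 ≈44°. That gives nut angles of 38°, 56° and 44°, all inside the stated 17–69° start range. I'll go to nut 1 with the jaws at 80°.

Emit:
play_rows(commands=[[[0.163,-0.3125,0.0],[0,0,1.438]],[[0.163,-0.3125,0.0],[0,0,1.438]],[[0.163,-0.3125,0.0],[0,0,1.438]],[[0.163,-0.3125,0.0],[0,0,1.438]],[[0.163,-0.3125,0.0],[0,0,1.438]],[[0.163,-0.3125,0.0],[0,0,1.438]],[[0.163,-0.3125,0.0],[0,0,1.438]],[[0.163,-0.3125,0.0],[0,0,1.438]],[[0.163,-0.3125,0.0],[0,0,1.438]],[[0.163,-0.3125,0.0],[0,0,1.438]]], gripper=0.042)

```text
time_s: 28.55
position: [0.6198, -0.1614, 0.1523]
tcp_rot: [[0.175, -0.0, -0.985], [0.985, 0.0, 0.175], [0.0, -1.0, 0.0]]
force: [0.1, 0.5, -1.0]
opening: 0.482
```

Emit:
play_rows(commands=[[[0,0,0],[0,0,0]],[[0,0,0],[0,0,0]]])

```text
time_s: 28.8
position: [0.6199, -0.1614, 0.1525]
tcp_rot: [[0.173, 0.0, -0.985], [0.985, -0.0, 0.173], [-0.0, -1.0, -0.0]]
force: [0.6, -0.7, 0.4]
opening: 0.483
```

```bash
python3 st.py
```

```text
t 28.8 p [ 0.6199 -0.1614  0.1525] psi 80.02 yz [-0. -1. -0.] j [ -24.6   37.8   84.4   -0.    57.7 -104.6] F [ 0.57 -0.7   0.39] M [ 0.097 -0.128 -0.027] op 42.0
```

Emit:
play_rows(commands=[[[0.001,0,-0.03],[0,0,0]],[[0.001,0,-0.055],[0,0,0]],[[0.001,0,-0.067],[0,0,0]],[[0.001,0,-0.0682],[0,0,0]],[[0.001,0,-0.0682],[0,0,0]]])

```text
time_s: 29.42
position: [0.6216, -0.1618, 0.085]
tcp_rot: [[0.173, 0.001, -0.985], [0.985, -0.001, 0.173], [-0.0, -1.0, -0.002]]
force: [0.0, 0.2, 0.3]
opening: 0.483
```

```bash
python3 st.py
```

```text
t 29.43 p [ 0.6216 -0.1618  0.085 ] psi 80.04 yz [-0.    -1.    -0.002] j [ -24.5   43.2   86.3   -0.    50.4 -104.6] F [0.01 0.22 0.3 ] M [ 0.121 -0.16  -0.018] op 42.0
```

Emit:
play_rows(commands=[[[0,0,0],[0,0,0]],[[0,0,0],[0,0,0]],[[0,0,0],[0,0,0]],[[0,0,0],[0,0,0]],[[0,0,0],[0,0,0]],[[0,0,0],[0,0,0]]], gripper=0.02)

```text
time_s: 30.18
position: [0.6213, -0.1616, 0.0849]
tcp_rot: [[0.173, 0.001, -0.985], [0.985, -0.0, 0.173], [-0.0, -1.0, -0.001]]
force: [-0.7, 0.8, 5.2]
opening: 0.308
```

```bash
python3 st.py
```

```text
t 30.18 p [ 0.6213 -0.1616  0.0849] psi 80.04 yz [-0.    -1.    -0.001] j [ -24.5   43.2   86.3    0.    50.4 -104.6] F [-0.66  0.81  5.24] M [ 0.263 -0.041 -0.018] op 26.8
```

Emit:
play_rows(commands=[[[0,0,0],[0,0,-0.17]],[[0,0,0],[0,0,-0.34]],[[0,0,0],[0,0,-0.51]],[[0,0,0],[0,0,-0.68]],[[0,0,0],[0,0,-0.85]],[[0,0,0],[0,0,-1.02]]])

```text
time_s: 30.92
position: [0.621, -0.1619, 0.0849]
tcp_rot: [[0.932, 0.0, -0.364], [0.364, -0.001, 0.932], [0.0, -1.0, -0.001]]
force: [-1.4, 0.0, 5.9]
opening: 0.308
```

```bash
echo "print('tau',np.round(s['tau'],3))">>st.py; python3 st.py
```

```text
t 30.93 p [ 0.621  -0.1619  0.0849] psi 21.32 yz [ 0.    -1.    -0.001] j [-24.6  43.2  86.3  -0.   50.4 -45.8] F [-1.36  0.01  5.9 ] M [0.027 0.064 0.116] op 26.8
tau [ 1.9000e-02 -4.5039e+01 -1.2071e+01  1.4100e-01 -2.5300e-01 -8.2100e-01]
```

Emit:
play_rows(commands=[[[0,0,0],[0,0,-0.17]],[[0,0,0],[0,0,-0.34]],[[0,0,0],[0,0,-0.51]]])

```text
time_s: 31.3
position: [0.6209, -0.1619, 0.0849]
tcp_rot: [[0.991, -0.0, 0.137], [-0.137, -0.001, 0.991], [0.0, -1.0, -0.001]]
force: [-1.0, -0.2, 5.6]
opening: 0.305
```

```bash
python3 st.py
```

```text
t 31.3 p [ 0.6209 -0.1619  0.0849] psi -7.9 yz [ 0.    -1.    -0.001] j [-24.6  43.2  86.3  -0.1  50.4 -16.6] F [-1.01 -0.15  5.56] M [-0.009  0.173  0.024] op 26.5
tau [  0.15  -44.937 -12.226   0.233  -0.37   -0.82 ]
```

Emit:
play_rows(commands=[[[0,0,0],[0,0,-0.15]],[[0,0,0],[0,0,-0.3]]])

```text
time_s: 31.55
position: [0.6207, -0.1619, 0.0849]
tcp_rot: [[0.906, -0.0, 0.423], [-0.423, -0.001, 0.906], [0.0, -1.0, -0.001]]
force: [-2.0, 0.5, 6.5]
opening: 0.305
```

```bash
python3 st.py
```

```text
t 31.55 p [ 0.6207 -0.1619  0.0849] psi -25.05 yz [ 0.    -1.    -0.001] j [-24.6  43.2  86.4  -0.1  50.4   0.5] F [-1.96  0.5   6.52] M [-0.023  0.251  0.063] op 26.5
tau [  0.149 -44.882 -12.328   0.253  -0.448  -0.715]
```

Emit:
play_rows(commands=[[[0,0,0],[0,0,-0.15]],[[0,0,0],[0,0,-0.3]]])

```text
time_s: 31.8
position: [0.6206, -0.1619, 0.0849]
tcp_rot: [[0.74, -0.001, 0.672], [-0.672, -0.001, 0.74], [-0.0, -1.0, -0.001]]
force: [-2.0, 0.8, 5.7]
opening: 0.303
```

```bash
python3 st.py
```

```text
t 31.8 p [ 0.6206 -0.1619  0.0849] psi -42.23 yz [-0.    -1.    -0.001] j [-24.6  43.2  86.4  -0.1  50.5  17.7] F [-1.95  0.78  5.7 ] M [0.057 0.282 0.053] op 26.3
tau [  0.092 -44.831 -12.432   0.247  -0.529  -0.716]
```

Emit:
play_rows(commands=[[[0,0,0],[0,0,-0.1]],[[0,0,0],[0,0,-0.2]]])

```text
time_s: 32.05
position: [0.6206, -0.1618, 0.0849]
tcp_rot: [[0.593, -0.001, 0.805], [-0.805, -0.001, 0.593], [-0.0, -1.0, -0.001]]
force: [-2.0, -0.2, 6.4]
opening: 0.303
```

```bash
python3 st.py
```

```text
t 32.05 p [ 0.6206 -0.1618  0.0849] psi -53.6 yz [-0.    -1.    -0.001] j [-24.6  43.2  86.4  -0.1  50.5  29.1] F [-2.03 -0.21  6.43] M [-0.012  0.295  0.075] op 26.4
tau [ 3.7000e-02 -4.4812e+01 -1.2489e+01  2.3000e-01 -5.7500e-01 -4.5200e-01]
```

Emit:
play_rows(commands=[[[0,0,0],[0,0,-0.09]]])

```text
time_s: 32.17
position: [0.6206, -0.1618, 0.0849]
tcp_rot: [[0.519, -0.001, 0.855], [-0.855, -0.0, 0.519], [0.0, -1.0, -0.001]]
force: [-1.0, 0.3, 6.3]
opening: 0.303
```

```bash
python3 st.py
python3 - <<'E'
from h import *
for i in range(5):
    capture("top"); s=read_state(); print(np.round(s["moment"],3),np.round(s["tau"][5],3))
E
```

```text
t 32.17 p [ 0.6206 -0.1618  0.0849] psi -58.74 yz [ 0.    -1.    -0.001] j [-24.6  43.2  86.4  -0.1  50.5  34.2] F [-0.98  0.34  6.34] M [0.091 0.342 0.079] op 26.4
tau [ 2.0000e-03 -4.4802e+01 -1.2515e+01  2.2000e-01 -5.9500e-01 -3.8900e-01]
[ 0.034  0.328 -0.03 ] 0.17
[ 0.026  0.355 -0.082] 0.135
[ 0.061  0.374 -0.17 ] -0.025
[ 0.047  0.29  -0.11 ] -0.061
[ 0.033  0.32  -0.039] -0.068
```

Turning torque stayed at about 0.07 N m up to q ≈ 177°, so this nut isn't snug yet. I'll carry on toward the 240° slot.

Emit:
play_rows(commands=[[[0,0,0],[0,0,-0.16]],[[0,0,0],[0,0,-0.32]],[[0,0,0],[0,0,-0.48]]])

```text
time_s: 32.8
position: [0.6205, -0.1616, 0.0849]
tcp_rot: [[0.063, -0.001, 0.998], [-0.998, -0.0, 0.063], [0.0, -1.0, -0.001]]
force: [-2.3, 0.4, 6.3]
opening: 0.307
```

```bash
python3 st.py
```

```text
t 32.8 p [ 0.6205 -0.1616  0.0849] psi -86.38 yz [ 0.    -1.    -0.001] j [-24.6  43.2  86.4  -0.   50.5  61.8] F [-2.32  0.4   6.33] M [0.157 0.379 0.046] op 26.7
tau [ -0.279 -44.762 -12.633   0.116  -0.693  -0.768]
```

Emit:
play_rows(commands=[[[0,0,0],[0,0,-0.15]],[[0,0,0],[0,0,-0.3]]])

```text
time_s: 33.05
position: [0.6205, -0.1615, 0.0849]
tcp_rot: [[-0.234, -0.001, 0.972], [-0.972, -0.0, -0.234], [0.0, -1.0, -0.001]]
force: [-2.1, 0.9, 6.4]
opening: 0.305
```

```bash
python3 st.py
```

```text
t 33.05 p [ 0.6205 -0.1615  0.0849] psi -103.53 yz [ 0.    -1.    -0.001] j [-24.5  43.2  86.4  -0.   50.5  79. ] F [-2.08  0.92  6.44] M [0.278 0.337 0.174] op 26.6
tau [ -0.655 -44.784 -12.653   0.107  -0.714  -0.57 ]
```

Emit:
play_rows(commands=[[[0,0,0],[0,0,-0.11]],[[0,0,0],[0,0,-0.22]]])

```text
time_s: 33.3
position: [0.6205, -0.1614, 0.0849]
tcp_rot: [[-0.439, -0.001, 0.898], [-0.898, 0.0, -0.439], [0.0, -1.0, -0.001]]
force: [-2.4, 0.9, 7.6]
opening: 0.307
```

```bash
python3 st.py
```

```text
t 33.3 p [ 0.6205 -0.1614  0.0849] psi -116.05 yz [ 0.    -1.    -0.001] j [-24.5  43.2  86.4  -0.   50.5  91.5] F [-2.35  0.91  7.64] M [0.243 0.394 0.167] op 26.7
tau [ -0.746 -44.787 -12.658   0.05   -0.723  -0.374]
```

Torque rose to 0.17 N m at q ≈ 221°, so the nut is snug. I'll finish at the 240° slot with 1.1° extra for spring-back, release and check.

Emit:
play_rows(commands=[[[0,0,0],[0,0,-0.07]],[[0,0,0],[0,0,-0.13]],[[0,0,0],[0,0,-0.13]],[[0,0,0],[0,0,-0.13]]])

```text
time_s: 33.8
position: [0.6205, -0.1613, 0.0849]
tcp_rot: [[-0.549, -0.001, 0.836], [-0.836, 0.0, -0.549], [0.0, -1.0, -0.001]]
force: [-1.5, 1.5, 6.6]
opening: 0.305
```

```bash
python3 st.py
```

```text
t 33.8 p [ 0.6205 -0.1613  0.0849] psi -123.32 yz [ 0.    -1.    -0.001] j [-24.5  43.2  86.4  -0.   50.5  98.8] F [-1.5   1.48  6.61] M [0.314 0.373 0.034] op 26.5
tau [ -0.588 -44.794 -12.665  -0.049  -0.727   0.059]
```

Emit:
play_rows(commands=[[[0,0,0],[0,0,0]],[[0,0,0],[0,0,0]],[[0,0,0],[0,0,0]],[[0,0,0.035],[0,0,0]],[[0,0,0.07],[0,0,0]],[[-0.05,0.04,0.07],[0,0,0]],[[-0.1,0.08,0.07],[0,0,0]],[[-0.15,0.12,0.07],[0,0,0]],[[-0.15,0.12,0.07],[0,0,0]]], gripper=0.042)

```text
time_s: 34.92
position: [0.4649, -0.0382, 0.1537]
tcp_rot: [[-0.548, -0.008, 0.837], [-0.837, 0.003, -0.548], [0.002, -1.0, -0.008]]
force: [0.8, 0.2, 0.9]
opening: 0.483
```

```bash
python3 e.py 2; python3 g.py scene_2.npz|grep slot; python3 st.py
```

```text
(325, array([ 621. , -162.4]), array([89.5, 92.5]), 87.41)
(409, array([627.1, -99.8]), array([87. , 90.6]), 72.83)
(321, array([629.6, -39.6]), array([85.8, 88.8]), 73.64)
1 all slot phase mod60 52.9 amp 19.2
1 near slot phase mod60 52.6 amp 23.4
2 all slot phase mod60 29.9 amp 10.8
2 near slot phase mod60 31.6 amp 12.8
3 all slot phase mod60 42.6 amp 12.2
3 near slot phase mod60 43.8 amp 15.4
t 35.23 p [ 0.4728 -0.0427  0.1544] psi -123.4 yz [-0.001 -1.     0.002] j [-18.7  27.5 108.6  -0.   43.8 104.7] F [-0.84  0.33  0.26] M [0.08  0.059 0.001] op 42.1
tau [ 1.8600e-01 -3.4926e+01 -1.0483e+01  1.5000e-02 -7.6000e-02 -1.0000e-03]
```

View pics/e_2.png

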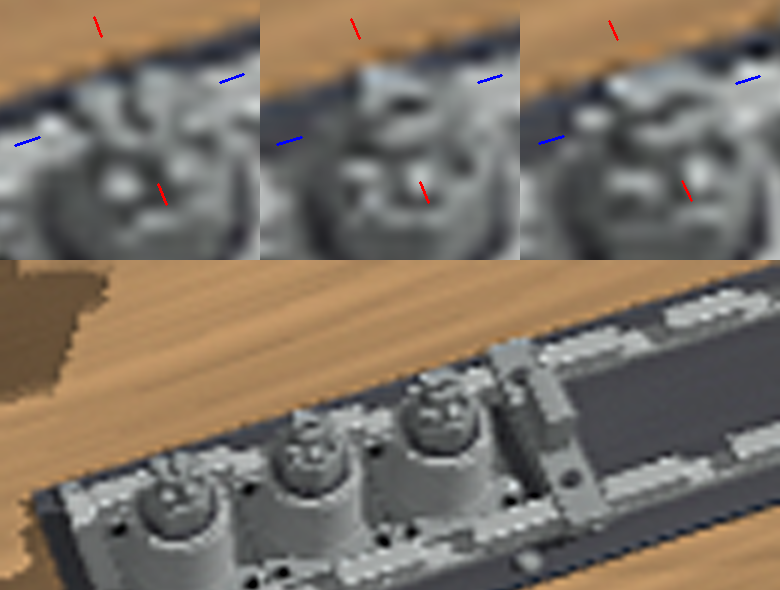

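Hub 1's scribe at (122,110) runs into a slot at (150,160), so they look aligned. I'll check whether its flange turned by comparing the corner holes before and after.

```bash
cat > k.py <<'E'
from h import *
import sys
A,B=[dict(np.load(f"scene_{k}.npz")) for k in sys.argv[1:3]]
ga,gb=[cv2.cvtColor(c["frame"],cv2.COLOR_RGB2GRAY).astype(np.float32) for c in (A,B)]
e=np.radians(-2.35); ex=np.array([np.cos(e),np.sin(e)]); ey=np.array([-ex[1],ex[0]])
def hole(g,C,fx,fy):
    X=np.r_[np.array(C)+ex*fx+ey*fy,0.014]; u,v=px(A,[X])[0]
    s=8; M=np.float32([[s,0,28-s*u],[0,s,28-s*v]]); w=cv2.warpAffine(g,M,(56,56),flags=cv2.INTER_CUBIC)
    w=np.clip(np.percentile(w,30)-w,0,None); m=cv2.moments(w); 
    q=np.array([u+(m["m10"]/m["m00"]-28)/s,v+(m["m01"]/m["m00"]-28)/s]); P=ray(A,[q],0.014)[0,:2]-np.array(C)
    return np.array([P@ex,P@ey])*1e3
H=[(0.621,-0.162),(0.6233,-0.102),(0.6257,-0.0422)]
for i,C in enumerate(H):
    for sx,sy in ((1,-1),(1,1),(-1,-1)):
        print(i+1,sx,sy,np.round(hole(ga,C,sx*.0235,sy*.0235),2),np.round(hole(gb,C,sx*.0235,sy*.0235),2))
E
python3 k.py 1 2
```

```text
1 1 -1 [ 20.32 -21.91] [ 20.34 -21.97]
1 1 1 [21.91 25.21] [21.75 25.06]
1 -1 -1 [-22.65 -22.79] [-22.66 -22.83]
2 1 -1 [ 21.21 -23.16] [ 21.19 -23.14]
2 1 1 [21.05 25.97] [21.07 25.92]
2 -1 -1 [-22.16 -22.54] [-22.05 -22.63]
3 1 -1 [ 22.07 -25.33] [ 22.   -25.35]
3 1 1 [23.41 27.91] [23.4 27.9]
3 -1 -1 [-21.51 -21.9 ] [-21.52 -21.82]
```

No measurable rotation of hub 1 (holes moved less than 0.2 mm), so nut 1 is done. Next is nut 2, with the jaws at about 93°.

Emit:
play_rows(commands=[[[0.04,-0.015,0],[0,0,0.18]],[[0.08,-0.03,0],[0,0,0.36]],[[0.12,-0.045,0],[0,0,0.54]],[[0.152,-0.0605,0],[0,0,0.72]],[[0.152,-0.0605,0],[0,0,0.9]],[[0.152,-0.0605,0],[0,0,1.08]],[[0.152,-0.0605,0],[0,0,1.26]],[[0.152,-0.0605,0],[0,0,1.44]],[[0.152,-0.0605,0],[0,0,1.62]],[[0.152,-0.0605,0],[0,0,1.8]]])

```text
time_s: 36.48
position: [0.6238, -0.1031, 0.1538]
tcp_rot: [[0.94, 0.0, 0.341], [-0.341, -0.0, 0.94], [0.001, -1.0, -0.0]]
force: [0.2, 0.3, -0.7]
opening: 0.48
```

Emit:
play_rows(commands=[[[0,0,0],[0,0,0.18]],[[0,0,0],[0,0,0.36]],[[0,0,0],[0,0,0.54]],[[0,0,0],[0,0,0.72]],[[0,0,0],[0,0,0.9]],[[0,0,0],[0,0,1.08]],[[0,0,0],[0,0,1.26]],[[0,0,0],[0,0,1.44]],[[0,0,0],[0,0,1.62]],[[0,0,0],[0,0,1.8]]])

```text
time_s: 37.72
position: [0.6238, -0.1031, 0.1539]
tcp_rot: [[0.119, 0.001, -0.993], [0.993, -0.0, 0.119], [-0.0, -1.0, -0.001]]
force: [-0.4, 0.6, 0.2]
opening: 0.479
```

Emit:
play_rows(commands=[[[0,0,0],[0,0,0.177]],[[0,0,0],[0,0,0.177]],[[0,0,0],[0,0,0.177]]])

```text
time_s: 38.1
position: [0.6233, -0.1026, 0.154]
tcp_rot: [[-0.05, 0.0, -0.999], [0.999, -0.0, -0.05], [-0.0, -1.0, -0.0]]
force: [-1.1, 0.2, 0.4]
opening: 0.481
```

```bash
python3 st.py; python3 -c "
from h import *
c=capture('top')
for o in hubs(c,0.06,0.098,(0.55,0.7,-0.2,0.1)): print(o)"
```

```text
t 38.1 p [ 0.6233 -0.1026  0.154 ] psi 92.87 yz [-0. -1. -0.] j [ -19.5   37.1   85.8    0.    57.1 -112.3] F [-1.1   0.23  0.35] M [ 0.118 -0.123 -0.042] op 41.8
tau [-3.3000e-02 -4.6303e+01 -1.4829e+01 -5.4000e-02  5.3000e-02  4.0000e-03]
```

Emit:
play_rows(commands=[[[0,0,-0.03],[0,0,0]],[[0,0,-0.055],[0,0,0]],[[0,0,-0.068],[0,0,0]],[[0,0,-0.0695],[0,0,0]],[[0,0,-0.0695],[0,0,0]]])

```text
time_s: 38.78
position: [0.6235, -0.1023, 0.0854]
tcp_rot: [[-0.053, 0.001, -0.999], [0.999, -0.0, -0.053], [-0.001, -1.0, -0.001]]
force: [0.2, -0.1, 0.9]
opening: 0.485
```

Emit:
play_rows(commands=[[[0,0,0],[0,0,0]],[[0,0,0],[0,0,0]],[[0,0,0],[0,0,0]],[[0,0,0],[0,0,0]],[[0,0,0],[0,0,0]],[[0,0,0],[0,0,0]]], gripper=0.02)

```text
time_s: 39.52
position: [0.6233, -0.1013, 0.0855]
tcp_rot: [[-0.053, 0.001, -0.999], [0.999, 0.001, -0.053], [0.001, -1.0, -0.001]]
force: [-0.3, 5.4, 5.3]
opening: 0.316
```

```bash
python3 st.py
```

```text
t 39.52 p [ 0.6233 -0.1013  0.0855] psi 93.03 yz [ 0.001 -1.    -0.001] j [-1.940e+01  4.260e+01  8.800e+01  1.000e-01  4.940e+01 -1.125e+02] F [-0.27  5.38  5.29] M [ 0.965 -0.131 -0.112] op 27.5
tau [ -2.832 -44.511 -12.075  -1.096  -0.397  -0.071]
```

Emit:
play_rows(commands=[[[0,0.0012,0],[0,0,-0.165]],[[0,0.0012,0],[0,0,-0.33]],[[0,0.0012,0],[0,0,-0.495]],[[0,0.0012,0],[0,0,-0.66]],[[0,0.0012,0],[0,0,-0.825]],[[0,0.0012,0],[0,0,-0.99]],[[0,0.0012,0],[0,0,-1.155]],[[0,0.0012,0],[0,0,-1.32]]])

```text
time_s: 40.52
position: [0.6232, -0.1017, 0.0853]
tcp_rot: [[0.955, 0.001, -0.295], [0.295, -0.002, 0.955], [0.0, -1.0, -0.002]]
force: [-0.4, 1.6, 5.0]
opening: 0.31
```

```bash
python3 st.py
```

```text
t 40.52 p [ 0.6232 -0.1017  0.0853] psi 17.17 yz [ 0.    -1.    -0.002] j [-19.4  42.6  88.   -0.1  49.4 -36.5] F [-0.42  1.57  4.99] M [0.041 0.024 0.067] op 26.9
tau [-5.4300e-01 -4.5190e+01 -1.1786e+01 -6.0000e-03 -1.5700e-01 -7.9400e-01]
```

Emit:
play_rows(commands=[[[0,0,0],[0,0,-0.165]],[[0,0,0],[0,0,-0.33]]])

```text
time_s: 40.78
position: [0.6232, -0.1017, 0.0853]
tcp_rot: [[1.0, 0.001, 0.03], [-0.03, -0.002, 1.0], [0.001, -1.0, -0.002]]
force: [-0.4, 1.2, 4.3]
opening: 0.308
```

```bash
python3 st.py
```

```text
t 40.77 p [ 0.6232 -0.1017  0.0853] psi -1.7 yz [ 0.001 -1.    -0.002] j [-19.4  42.6  88.   -0.1  49.4 -17.6] F [-0.44  1.2   4.26] M [0.088 0.017 0.162] op 26.8
tau [ -0.711 -45.19  -11.823   0.072  -0.205  -0.659]
```

Emit:
play_rows(commands=[[[0,0,0],[0,0,-0.165]],[[0,0,0],[0,0,-0.33]]])

```text
time_s: 41.02
position: [0.6231, -0.1017, 0.0853]
tcp_rot: [[0.936, 0.0, 0.352], [-0.352, -0.002, 0.936], [0.001, -1.0, -0.002]]
force: [-0.5, 0.9, 4.7]
opening: 0.31
```

```bash
python3 st.py
```

```text
t 41.02 p [ 0.6231 -0.1017  0.0853] psi -20.61 yz [ 0.001 -1.    -0.002] j [-19.4  42.6  88.   -0.1  49.4   1.3] F [-0.53  0.89  4.68] M [0.098 0.119 0.189] op 27.0
tau [ -0.622 -45.151 -11.909   0.082  -0.292  -0.662]
```

Emit:
play_rows(commands=[[[0,0,0],[0,0,-0.14]]])

```text
time_s: 41.15
position: [0.6231, -0.1017, 0.0853]
tcp_rot: [[0.878, 0.0, 0.479], [-0.479, -0.002, 0.878], [0.001, -1.0, -0.001]]
force: [0.1, 1.3, 5.7]
opening: 0.311
```

```bash
python3 st.py
```

```text
t 41.15 p [ 0.6231 -0.1017  0.0853] psi -28.59 yz [ 0.001 -1.    -0.001] j [-19.4  42.6  88.   -0.1  49.4   9.3] F [0.12 1.33 5.7 ] M [0.127 0.148 0.177] op 27.1
tau [ -0.615 -45.137 -11.947   0.075  -0.324  -0.5  ]
```

Snug torque (0.16–0.19 N m) showed from q ≈ 149°, so the target is the 180° slot.

Emit:
play_rows(commands=[[[0,0,0],[0,0,-0.05]],[[0,0,0],[0,0,-0.087]],[[0,0,0],[0,0,-0.087]],[[0,0,0],[0,0,-0.087]]])

```text
time_s: 41.65
position: [0.6231, -0.1016, 0.0853]
tcp_rot: [[0.835, 0.0, 0.55], [-0.55, -0.001, 0.835], [0.001, -1.0, -0.001]]
force: [-1.1, 0.6, 5.5]
opening: 0.307
```

```bash
python3 st.py
```

```text
t 41.65 p [ 0.6231 -0.1016  0.0853] psi -33.35 yz [ 0.001 -1.    -0.001] j [-19.4  42.6  88.   -0.1  49.4  14.1] F [-1.13  0.61  5.52] M [0.061 0.182 0.119] op 26.7
tau [ -0.178 -44.742 -11.862   0.159  -0.36    0.134]
```

Emit:
play_rows(commands=[[[0,0,0],[0,0,0]],[[0,0,0],[0,0,0]],[[0,0,0],[0,0,0]],[[0,0,0.035],[0,0,0]],[[0,0,0.07],[0,0,0]],[[-0.05,0.04,0.07],[0,0,0]],[[-0.1,0.08,0.07],[0,0,0]],[[-0.15,0.12,0.07],[0,0,0]],[[-0.15,0.12,0.07],[0,0,0]]], gripper=0.042)

```text
time_s: 42.78
position: [0.4671, 0.0219, 0.1543]
tcp_rot: [[0.836, -0.008, 0.548], [-0.548, 0.002, 0.836], [-0.007, -1.0, -0.003]]
force: [0.0, -0.9, -0.1]
opening: 0.483
```

```bash
python3 e.py 3; python3 g.py scene_3.npz|grep slot; python3 k.py 2 3; python3 st.py
```

```text
(335, array([ 625.5, -164.2]), array([94.4, 89.7]), 88.36)
(396, array([ 627.1, -100.6]), array([88.2, 91.1]), 75.87)
(329, array([627.2, -38.6]), array([86.5, 97.9]), 74.06)
1 all slot phase mod60 52.7 amp 19.5
1 near slot phase mod60 52.2 amp 24.0
2 all slot phase mod60 22.3 amp 10.9
2 near slot phase mod60 22.0 amp 12.1
3 all slot phase mod60 42.7 amp 12.1
3 near slot phase mod60 43.9 amp 15.3
1 1 -1 [ 20.34 -21.97] [ 20.33 -21.93]
1 1 1 [21.75 25.06] [21.69 24.67]
1 -1 -1 [-22.66 -22.83] [-22.61 -22.76]
2 1 -1 [ 21.19 -23.14] [ 21.18 -23.32]
2 1 1 [21.07 25.92] [21.1  25.52]
2 -1 -1 [-22.05 -22.63] [-22.31 -22.49]
3 1 -1 [ 22.   -25.35] [ 22.09 -23.87]
3 1 1 [23.4 27.9] [23.39 27.93]
3 -1 -1 [-21.52 -21.82] [-21.61 -21.94]
t 43.08 p [0.4749 0.0181 0.1549] psi -33.46 yz [ 0.002 -1.     0.001] j [-11.3  27.4 108.5  -0.   44.   22.1] F [ 0.48 -0.23  0.82] M [-0.035 -0.029 -0.073] op 41.7
tau [ 2.2200e-01 -3.4859e+01 -1.0448e+01  6.4000e-02  1.1000e-02 -1.0000e-03]
```

View pics/e_3.png

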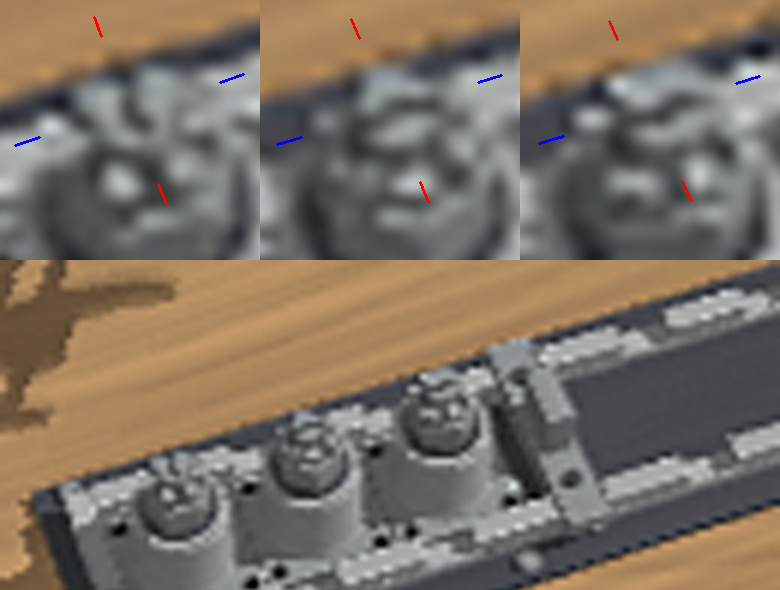

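Nut 2's slot is now along its scribe. The measured phase is 22° against an expected 27.65°, the same -5° image bias as hub 1 (52.6° against 57.65°). Now nut 3, with a bias-corrected phase of about 49°.

Emit:
play_rows(commands=[[[0.04,-0.015,0],[0,0,0.18]],[[0.08,-0.03,0],[0,0,0.36]],[[0.12,-0.045,0],[0,0,0.54]],[[0.1523,-0.0606,0],[0,0,0.72]],[[0.1523,-0.0606,0],[0,0,0.9]],[[0.1523,-0.0606,0],[0,0,1.08]],[[0.1523,-0.0606,0],[0,0,1.26]],[[0.1523,-0.0606,0],[0,0,1.44]],[[0.1523,-0.0606,0],[0,0,1.62]],[[0.1523,-0.0606,0],[0,0,1.8]]])

```text
time_s: 44.32
position: [0.6262, -0.0427, 0.1544]
tcp_rot: [[0.342, 0.001, -0.94], [0.94, -0.0, 0.342], [-0.0, -1.0, -0.001]]
force: [0.2, -0.6, -0.1]
opening: 0.484
```

Emit:
play_rows(commands=[[[0,0,0],[0,0,0.18]],[[0,0,0],[0,0,0.36]],[[0,0,0],[0,0,0.54]],[[0,0,0],[0,0,0.687]],[[0,0,0],[0,0,0.687]],[[0,0,0],[0,0,0.687]]])

```text
time_s: 45.08
position: [0.6256, -0.0421, 0.1545]
tcp_rot: [[-0.324, 0.0, -0.946], [0.946, -0.0, -0.324], [-0.0, -1.0, -0.0]]
force: [-0.5, -0.6, 1.0]
opening: 0.486
```

```bash
python3 st.py
```

```text
t 45.08 p [ 0.6256 -0.0421  0.1545] psi 108.93 yz [-0. -1. -0.] j [ -14.    36.8   86.5    0.    56.7 -123. ] F [-0.48 -0.61  0.97] M [ 0.125 -0.144 -0.022] op 42.3
tau [-4.0000e-02 -4.5959e+01 -1.4735e+01 -6.2000e-02  4.0000e-02  3.0000e-03]
```

Emit:
play_rows(commands=[[[0,0,-0.03],[0,0,0]],[[0,0,-0.055],[0,0,0]],[[0,0,-0.068],[0,0,0]],[[0,0,-0.0698],[0,0,0]],[[0,0,-0.0698],[0,0,0]]])

```text
time_s: 45.7
position: [0.6258, -0.0417, 0.0855]
tcp_rot: [[-0.327, 0.001, -0.945], [0.945, -0.0, -0.327], [-0.001, -1.0, -0.001]]
force: [0.2, -0.2, 0.3]
opening: 0.483
```

Emit:
play_rows(commands=[[[0,0,0],[0,0,0]],[[0,0,0],[0,0,0]],[[0,0,0],[0,0,0]],[[0,0,0],[0,0,0]],[[0,0,0],[0,0,0]],[[0,0,0],[0,0,0]]], gripper=0.02)

```text
time_s: 46.45
position: [0.6253, -0.0411, 0.0856]
tcp_rot: [[-0.327, 0.0, -0.945], [0.945, 0.0, -0.327], [0.0, -1.0, -0.001]]
force: [-1.1, 3.0, 5.8]
opening: 0.316
```

```bash
python3 st.py
```

```text
t 46.45 p [ 0.6253 -0.0411  0.0856] psi 109.08 yz [ 0.    -1.    -0.001] j [ -14.    42.3   88.7    0.    49.  -123.1] F [-1.12  3.02  5.84] M [ 0.552  0.095 -0.028] op 27.5
tau [-1.5410e+00 -4.4273e+01 -1.2130e+01 -5.8300e-01 -4.7800e-01 -4.3000e-02]
```

Emit:
play_rows(commands=[[[0,0.0005,0],[0,0,-0.16]],[[0,0.0005,0],[0,0,-0.32]],[[0,0.0005,0],[0,0,-0.48]],[[0,0.0005,0],[0,0,-0.64]],[[0,0.0005,0],[0,0,-0.8]],[[0,0.0005,0],[0,0,-0.96]],[[0,0.0005,0],[0,0,-1.12]],[[0,0.0005,0],[0,0,-1.28]],[[0,0.0005,0],[0,0,-1.44]],[[0,0.0005,0],[0,0,-1.6]]])

```text
time_s: 47.7
position: [0.6262, -0.0406, 0.0856]
tcp_rot: [[0.956, 0.002, -0.295], [0.295, 0.0, 0.956], [0.002, -1.0, -0.001]]
force: [0.9, 2.7, 4.2]
opening: 0.31
```

```bash
python3 st.py
```

```text
t 47.7 p [ 0.6262 -0.0406  0.0856] psi 17.13 yz [ 0.002 -1.    -0.001] j [-13.9  42.3  88.6   0.1  48.9 -31.1] F [0.93 2.73 4.16] M [ 0.484 -0.184  0.085] op 27.0
tau [-1.9920e+00 -4.4808e+01 -1.1434e+01 -5.8000e-01 -2.6000e-02 -7.6700e-01]
```

Emit:
play_rows(commands=[[[0,0,0],[0,0,-0.165]],[[0,0,0],[0,0,-0.33]]])

```text
time_s: 47.95
position: [0.6264, -0.0406, 0.0856]
tcp_rot: [[1.0, 0.003, 0.031], [-0.031, 0.0, 1.0], [0.003, -1.0, 0.0]]
force: [0.6, 2.4, 4.3]
opening: 0.316
```

```bash
python3 st.py
```

```text
t 47.95 p [ 0.6264 -0.0406  0.0856] psi -1.78 yz [ 0.003 -1.     0.   ] j [-13.9  42.3  88.6   0.1  48.9 -12.2] F [0.63 2.41 4.28] M [ 0.526 -0.262  0.138] op 27.5
tau [ -2.193 -45.021 -11.179  -0.586   0.135  -0.701]
```

Emit:
play_rows(commands=[[[0,0,0],[0,0,-0.165]],[[0,0,0],[0,0,-0.33]]])

```text
time_s: 48.2
position: [0.6267, -0.0407, 0.0856]
tcp_rot: [[0.936, 0.004, 0.353], [-0.353, -0.0, 0.936], [0.003, -1.0, 0.001]]
force: [2.3, 3.0, 2.5]
opening: 0.312
```

```bash
python3 st.py
```

```text
t 48.2 p [ 0.6267 -0.0407  0.0856] psi -20.66 yz [ 0.003 -1.     0.001] j [-13.9  42.3  88.6   0.1  48.9   6.7] F [2.29 3.02 2.53] M [ 0.485 -0.308  0.183] op 27.1
tau [ -2.173 -45.215 -11.08   -0.539   0.181  -0.661]
```

Emit:
play_rows(commands=[[[0,0,0],[0,0,-0.14]]])

```text
time_s: 48.32
position: [0.6268, -0.0407, 0.0856]
tcp_rot: [[0.878, 0.004, 0.479], [-0.479, -0.0, 0.878], [0.003, -1.0, 0.002]]
force: [1.6, 3.2, 2.7]
opening: 0.312
```

```bash
python3 st.py
```

```text
t 48.33 p [ 0.6268 -0.0407  0.0856] psi -28.64 yz [ 0.003 -1.     0.002] j [-13.9  42.3  88.6   0.1  48.9  14.7] F [1.6  3.24 2.67] M [ 0.459 -0.319  0.188] op 27.2
tau [ -2.106 -45.281 -11.032  -0.527   0.208  -0.5  ]
```

Torque is 0.183 and 0.188 N m by q ≈ 168–176°, so nut 3 is snug. I'll finish at the 180° slot.

Emit:
play_rows(commands=[[[0,0,0],[0,0,-0.05]],[[0,0,0],[0,0,-0.085]],[[0,0,0],[0,0,-0.085]],[[0,0,0],[0,0,-0.085]]])

```text
time_s: 48.82
position: [0.6267, -0.0409, 0.0856]
tcp_rot: [[0.836, 0.004, 0.549], [-0.549, -0.0, 0.836], [0.003, -1.0, 0.002]]
force: [4.3, 4.5, 5.1]
opening: 0.316
```

```bash
python3 st.py
```

```text
t 48.83 p [ 0.6267 -0.0409  0.0856] psi -33.27 yz [ 0.003 -1.     0.002] j [-13.9  42.3  88.6   0.1  48.9  19.3] F [4.3  4.52 5.13] M [ 0.7   -0.653  0.141] op 27.5
tau [ -2.782 -43.904  -9.664  -0.913   0.676   0.148]
```

Emit:
play_rows(commands=[[[0,0,0],[0,0,0]],[[0,0,0],[0,0,0]],[[0,0,0],[0,0,0]],[[0,0,0.035],[0,0,0]],[[0,0,0.07],[0,0,0]],[[-0.05,0.04,0.07],[0,0,0]],[[-0.1,0.08,0.07],[0,0,0]],[[-0.15,0.12,0.07],[0,0,0]],[[-0.15,0.12,0.07],[0,0,0]]], gripper=0.042)

```text
time_s: 49.95
position: [0.4691, 0.0811, 0.1544]
tcp_rot: [[0.838, -0.008, 0.546], [-0.546, 0.0, 0.838], [-0.007, -1.0, -0.004]]
force: [0.0, -0.1, -0.0]
opening: 0.482
```

```bash
python3 e.py 4; python3 g.py scene_4.npz|grep slot; python3 k.py 3 4; sed -i 's/H=\[(0.6207/H=[(0.6207/;s/scene_1/scene_4/' f.py; python3 f.py|grep scene; python3 st.py
```

```text
(324, array([ 621.7, -163.4]), array([96.3, 88.7]), 2.26)
(383, array([ 626. , -101.4]), array([86.7, 91.7]), 83.3)
(338, array([627.2, -37.9]), array([85. , 96.3]), 71.28)
1 all slot phase mod60 52.6 amp 19.4
1 near slot phase mod60 52.1 amp 23.9
2 all slot phase mod60 22.5 amp 10.7
2 near slot phase mod60 22.1 amp 12.2
3 all slot phase mod60 22.3 amp 9.7
3 near slot phase mod60 21.4 amp 14.4
1 1 -1 [ 20.33 -21.93] [ 20.37 -21.94]
1 1 1 [21.69 24.67] [21.66 24.66]
1 -1 -1 [-22.61 -22.76] [-22.64 -22.77]
2 1 -1 [ 21.18 -23.32] [ 21.19 -23.3 ]
2 1 1 [21.1  25.52] [21.07 25.26]
2 -1 -1 [-22.31 -22.49] [-22.32 -22.51]
3 1 -1 [ 22.09 -23.87] [ 22.39 -24.6 ]
3 1 1 [23.39 27.93] [22.91 27.91]
3 -1 -1 [-21.61 -21.94] [-21.64 -22.31]
scene 0:76(-2,1) 15:53(-1,1) 30:35(2,1) 45:29(3,2) 60:22(3,2) 75:28(0,-4) 90:11(2,4) 105:6(3,4) 120:15(4,-4) 135:12(0,-1) 150:41(-2,1) 165:68(-2,1)
scene 0:-0(-4,-4) 15:-8(3,4) 30:8(2,4) 45:30(1,4) 60:48(1,4) 75:62(1,3) 90:70(1,1) 105:56(1,1) 120:35(0,0) 135:11(0,0) 150:2(-1,1) 165:9(-4,-4)
scene 0:14(-4,-4) 15:10(-4,4) 30:13(-2,-3) 45:31(1,0) 60:57(1,0) 75:72(1,0) 90:67(1,1) 105:48(1,3) 120:27(2,3) 135:13(3,1) 150:17(-3,-4) 165:22(-4,-4)
t 50.55 p [0.4755 0.0787 0.1548] psi -33.33 yz [-0. -1. -0.] j [ -3.9  27.9 107.5  -0.   44.7  29.4] F [0.22 0.44 0.24] M [-0.017 -0.077 -0.021] op 42.0
tau [-4.9000e-02 -3.5202e+01 -1.0865e+01  5.8000e-02 -1.0000e-02 -0.0000e+00]
```

View pics/e_4.png

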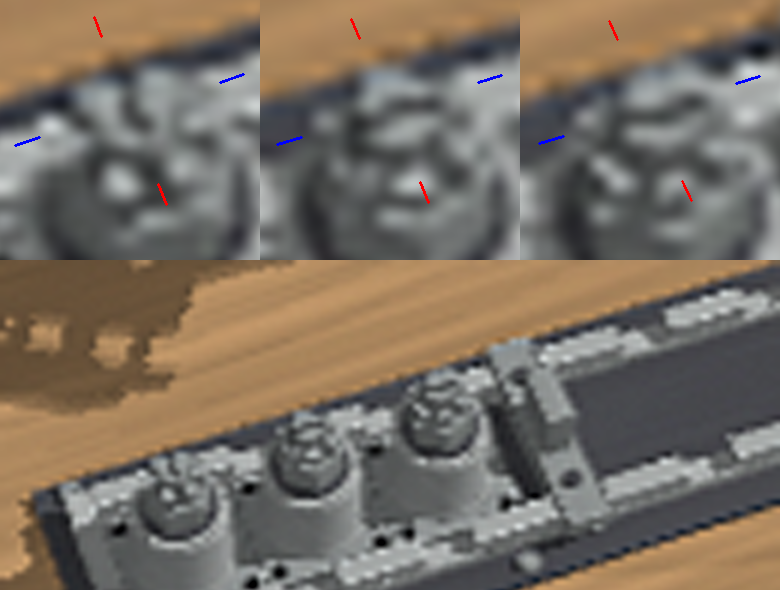

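Hub 3's near corner hole appears to have moved from (512,500) to (505,505), and its scribe reads a few degrees clockwise, so it may have turned in the slack before the stop. I'll measure that more finely.

```bash
cat > m.py <<'E'
from h import *
import sys
H=[(0.6207,-0.162),(0.623,-0.1025),(0.6255,-0.0425)]
def lineang(c,g,x,y,a0):
    out=[]
    for a in range(a0-30,a0+31,3):
        e=np.radians(a-2.35); d=np.array([np.cos(e),np.sin(e)]); nn=np.array([-d[1],d[0]]); b=-99
        S=np.linspace(-.0055,.0055,9); s2=np.linspace(-.004,.004,7); pts=[]; 
        for sx in np.arange(-.003,.0031,.001):
            for sy in np.arange(-.003,.0031,.001):
                C=np.array([x+sx,y+sy]); pts+= [np.r_[C+d*t,0.084] for t in S]+[np.r_[C+d*t+nn*o,0.084] for o in (.004,-.004) for t in s2]
        q=px(c,pts).astype(np.float32); v=cv2.remap(g,q[:,:1],q[:,1:],cv2.INTER_CUBIC).reshape(49,23)
        out.append((np.minimum(v[:,9:16].mean(1),v[:,16:].mean(1))-v[:,:9].mean(1)).max())
    out=np.array(out); A=np.arange(a0-30,a0+31,3); w=np.clip(out-out.max()*.75,0,None)
    return round(float((A*w).sum()/w.sum()),1),round(float(out.max()))
def disp(ga,gb,A,C,fx,fy,z):
    e=np.radians(-2.35); ex=np.array([np.cos(e),np.sin(e)]); ey=np.array([-ex[1],ex[0]])
    X=np.r_[np.array(C)+ex*fx+ey*fy,z]; u,v=px(A,[X])[0].astype(int); s=6
    T=ga[v-3:v+4,u-3:u+4]; W=gb[v-7:v+8,u-7:u+8]
    T=cv2.resize(T,None,fx=s,fy=s,interpolation=cv2.INTER_CUBIC); W=cv2.resize(W,None,fx=s,fy=s,interpolation=cv2.INTER_CUBIC)
    r=cv2.matchTemplate(W,T,cv2.TM_CCOEFF_NORMED); _,m,_,l=cv2.minMaxLoc(r)
    d=np.array([l[0]-4*s,l[1]-4*s])/s; P=ray(A,[[u,v],[u+d[0],v+d[1]]],z)[:,:2]; D=P[1]-P[0]
    return np.round([D@ex*1e3,D@ey*1e3,m],2)
F=[dict(np.load(f"scene_{k}.npz")) for k in sys.argv[1:]]
G=[cv2.cvtColor(c["frame"],cv2.COLOR_RGB2GRAY).astype(np.float32) for c in F]
for i,(x,y) in enumerate(H):
    print(i+1,"line",[lineang(c,g,x,y,(0,90,90)[i]) for c,g in zip(F,G)])
    for sx,sy in ((1,-1),(1,1),(-1,-1)): print("  hole",sx,sy,[disp(G[0],g,F[0],(x,y),sx*.0235,sy*.0235,0.014).tolist() for g in G[1:]])
E
python3 m.py 1 2 3 4
```

```text
1 line [(5.0, 53), (-4.3, 79), (-4.1, 78), (-4.1, 78)]
  hole 1 -1 [[0.0, 0.0, 1.0], [0.0, 0.0, 1.0], [0.0, 0.0, 1.0]]
  hole 1 1 [[0.0, 0.0, 0.99], [0.0, 0.0, 0.98], [0.0, 0.0, 0.98]]
  hole -1 -1 [[0.0, 0.0, 0.97], [0.0, 0.0, 0.97], [0.0, 0.0, 0.97]]
2 line [(95.4, 65), (95.7, 67), (89.2, 68), (88.3, 70)]
  hole 1 -1 [[0.0, 0.0, 0.99], [-0.16, -0.41, 0.9], [-0.16, -0.41, 0.9]]
  hole 1 1 [[0.0, 0.0, 1.0], [0.34, -0.59, 0.95], [0.34, -0.59, 0.95]]
  hole -1 -1 [[0.0, 0.0, 0.99], [0.0, 0.0, 0.98], [0.0, 0.0, 0.98]]
3 line [(94.4, 78), (94.6, 80), (94.2, 79), (79.7, 73)]
  hole 1 -1 [[0.0, 0.0, 0.99], [0.0, 0.0, 0.95], [-0.31, -0.83, 0.91]]
  hole 1 1 [[0.0, 0.0, 0.99], [0.0, 0.0, 0.99], [0.52, -1.65, 0.88]]
  hole -1 -1 [[0.0, 0.0, 0.99], [0.0, 0.0, 0.96], [0.0, 0.0, 0.91]]
```

Run:
```python
from h import *
t=[]
for k in (3,4):
    c=dict(np.load(f"scene_{k}.npz")); u,v=px(c,[[0.632,-0.045,0.03]])[0]
    s=11; M=np.float32([[s,0,195-s*u],[0,s,260-s*v]]); t.append(cv2.warpAffine(c["frame"],M,(395,540),flags=cv2.INTER_CUBIC))
cv2.imwrite("pics/n.png",np.hstack(t)[:,:,::-1])
```

```text
(no output)
```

View pics/n.png

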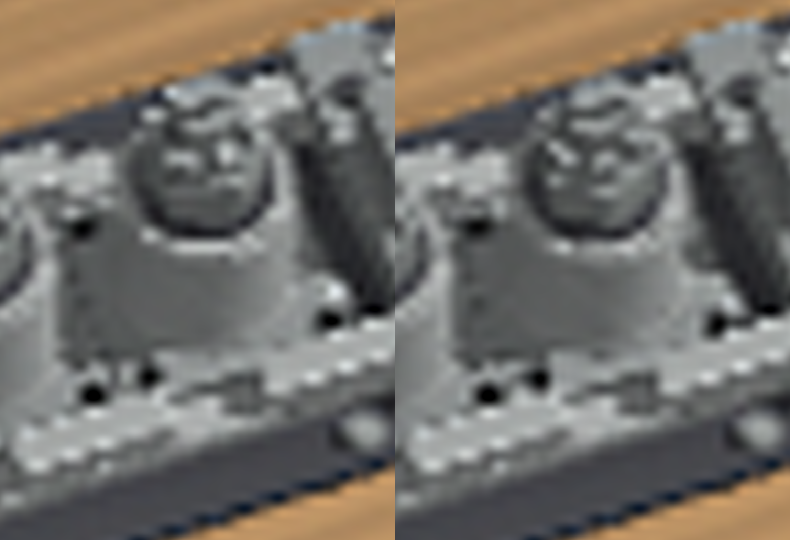

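The holes show hub 3 turned clockwise by roughly 2–4°, so its nut is short of alignment by that much. To mend it I'll re-grip nut 3 at the same tool angle and press the unit toward hub 2. The flange should square up flush while the nut is held still.

Emit:
play_rows(commands=[[[0.05,-0.04,0],[0,0,0]],[[0.1,-0.08,0],[0,0,0]],[[0.151,-0.119,0],[0,0,0]],[[0.151,-0.119,0],[0,0,0]],[[0.151,-0.119,0],[0,0,0]],[[0.151,-0.119,-0.04],[0,0,0]],[[0.151,-0.119,-0.067],[0,0,0]],[[0.151,-0.119,-0.0698],[0,0,0]],[[0.151,-0.119,-0.0698],[0,0,0]]])

```text
time_s: 51.68
position: [0.6258, -0.0392, 0.0857]
tcp_rot: [[0.836, -0.0, 0.548], [-0.548, 0.0, 0.836], [-0.0, -1.0, 0.0]]
force: [-0.2, -1.1, 0.2]
opening: 0.482
```

Emit:
play_rows(commands=[[[0,0,0],[0,0,0]],[[0,0,0],[0,0,0]],[[0,0,0],[0,0,0]],[[0,0,0],[0,0,0]],[[0,0,0],[0,0,0]]], gripper=0.02)

```text
time_s: 52.3
position: [0.6271, -0.0402, 0.0863]
tcp_rot: [[0.836, 0.002, 0.549], [-0.549, -0.0, 0.836], [0.002, -1.0, 0.001]]
force: [1.0, 0.3, 6.1]
opening: 0.311
```

```bash
python3 st.py
```

```text
t 52.3 p [ 0.6271 -0.0402  0.0863] psi -33.3 yz [ 0.002 -1.     0.001] j [-13.8  42.3  88.5   0.   49.1  19.4] F [1.03 0.25 6.07] M [ 0.052 -0.058 -0.014] op 27.0
tau [-2.7800e-01 -4.3890e+01 -1.1097e+01 -3.4000e-02 -1.2000e-02 -9.0000e-03]
```

Emit:
play_rows(commands=[[[0,-0.001,0],[0,0,0]],[[0,-0.002,0],[0,0,0]],[[0,-0.002,0],[0,0,0]],[[0,-0.002,0],[0,0,0]]])

```text
time_s: 52.8
position: [0.6271, -0.0405, 0.0863]
tcp_rot: [[0.835, 0.002, 0.55], [-0.55, 0.002, 0.835], [0.001, -1.0, 0.003]]
force: [1.1, 4.1, 7.0]
opening: 0.311
```

```bash
python3 st.py
```

```text
t 52.8 p [ 0.6271 -0.0405  0.0863] psi -33.34 yz [ 0.001 -1.     0.003] j [-13.9  42.3  88.5   0.2  49.1  19.3] F [1.1  4.15 6.98] M [ 0.84  -0.177 -0.002] op 27.0
tau [-3.0960e+00 -4.3537e+01 -1.1285e+01 -1.0300e+00 -1.8000e-01  1.0000e-03]
```

Emit:
play_rows(commands=[[[0,-0.0015,0],[0,0,0]],[[0,-0.003,0],[0,0,0]],[[0,-0.0045,0],[0,0,0]],[[0,-0.0045,0],[0,0,0]],[[0,-0.0045,0],[0,0,0]]])

```text
time_s: 53.42
position: [0.6268, -0.0431, 0.0873]
tcp_rot: [[0.835, 0.002, 0.55], [-0.55, 0.005, 0.835], [-0.001, -1.0, 0.005]]
force: [0.3, 9.9, 13.6]
opening: 0.304
```

```bash
python3 st.py
```

```text
t 53.42 p [ 0.6268 -0.0431  0.0873] psi -33.38 yz [-0.001 -1.     0.005] j [-14.3  42.2  88.4   0.4  49.3  18.9] F [ 0.25  9.86 13.59] M [1.844 0.053 0.003] op 26.5
tau [-6.2980e+00 -4.0392e+01 -1.1467e+01 -2.1710e+00 -9.6700e-01  1.3000e-02]
```

The unit seems to tip rather than slide when pushed at nut height. I'll back off, release and look.

Emit:
play_rows(commands=[[[0,0.003,0],[0,0,0]],[[0,0.005,0],[0,0,0]],[[0,0.005,0],[0,0,0]]])

```text
time_s: 53.8
position: [0.6271, -0.0403, 0.0863]
tcp_rot: [[0.836, 0.002, 0.549], [-0.549, 0.001, 0.836], [0.001, -1.0, 0.002]]
force: [0.4, 3.6, 6.8]
opening: 0.308
```

```bash
python3 st.py
```

```text
t 53.8 p [ 0.6271 -0.0403  0.0863] psi -33.31 yz [ 0.001 -1.     0.002] j [-13.9  42.3  88.5   0.1  49.1  19.3] F [0.37 3.62 6.82] M [ 0.728 -0.178  0.007] op 26.8
tau [-2.5470e+00 -4.3445e+01 -1.1162e+01 -8.9700e-01 -1.4300e-01 -4.0000e-03]
```

Emit:
play_rows(commands=[[[0,0,0],[0,0,0]],[[0,0,0],[0,0,0]],[[0,0,0],[0,0,0]],[[0,0,0.035],[0,0,0]],[[0,0,0.07],[0,0,0]],[[-0.05,0.04,0.07],[0,0,0]],[[-0.1,0.08,0.07],[0,0,0]],[[-0.15,0.12,0.07],[0,0,0]],[[-0.15,0.12,0.07],[0,0,0]]], gripper=0.042)

```text
time_s: 54.92
position: [0.4705, 0.0807, 0.1547]
tcp_rot: [[0.838, -0.007, 0.546], [-0.546, 0.001, 0.838], [-0.006, -1.0, -0.003]]
force: [1.2, -0.3, 0.1]
opening: 0.478
```

```bash
python3 e.py 5; python3 g.py scene_5.npz|grep slot; python3 m.py 1 3 4 5
python3 - <<'E'
from h import *
t=[]
for k in (4,5):
    c=dict(np.load(f"scene_{k}.npz")); u,v=px(c,[[0.632,-0.045,0.03]])[0]
    s=11; M=np.float32([[s,0,195-s*u],[0,s,260-s*v]]); t.append(cv2.warpAffine(c["frame"],M,(395,540),flags=cv2.INTER_CUBIC))
cv2.imwrite("pics/n2.png",np.hstack(t)[:,:,::-1])
E
```

```text
(337, array([ 623.7, -163.8]), array([87.7, 90. ]), 1.12)
(394, array([ 627.9, -100.7]), array([87.7, 89. ]), 75.85)
(321, array([629.3, -40.2]), array([87.3, 89. ]), 76.88)
1 all slot phase mod60 52.9 amp 18.9
1 near slot phase mod60 52.6 amp 23.0
2 all slot phase mod60 22.7 amp 11.0
2 near slot phase mod60 22.2 amp 12.4
3 all slot phase mod60 22.8 amp 10.6
3 near slot phase mod60 22.3 amp 15.9
1 line [(5.0, 53), (-4.1, 78), (-4.1, 78), (-4.4, 78)]
  hole 1 -1 [[0.0, 0.0, 1.0], [0.0, 0.0, 1.0], [0.0, 0.0, 1.0]]
  hole 1 1 [[0.0, 0.0, 0.98], [0.0, 0.0, 0.98], [0.0, 0.0, 0.98]]
  hole -1 -1 [[0.0, 0.0, 0.97], [0.0, 0.0, 0.97], [0.0, 0.0, 0.97]]
2 line [(95.4, 65), (89.2, 68), (88.3, 70), (88.3, 69)]
  hole 1 -1 [[-0.16, -0.41, 0.9], [-0.16, -0.41, 0.9], [-0.16, -0.41, 0.9]]
  hole 1 1 [[0.34, -0.59, 0.95], [0.34, -0.59, 0.95], [0.34, -0.59, 0.95]]
  hole -1 -1 [[0.0, 0.0, 0.98], [0.0, 0.0, 0.98], [0.0, 0.0, 0.98]]
3 line [(94.4, 78), (94.2, 79), (79.7, 73), (89.5, 73)]
  hole 1 -1 [[0.0, 0.0, 0.95], [-0.31, -0.83, 0.91], [-0.16, -0.42, 0.9]]
  hole 1 1 [[0.0, 0.0, 0.99], [0.52, -1.65, 0.88], [0.02, -1.45, 0.89]]
  hole -1 -1 [[0.0, 0.0, 0.96], [0.0, 0.0, 0.91], [0.0, 0.0, 0.92]]
```

View pics/n2.png

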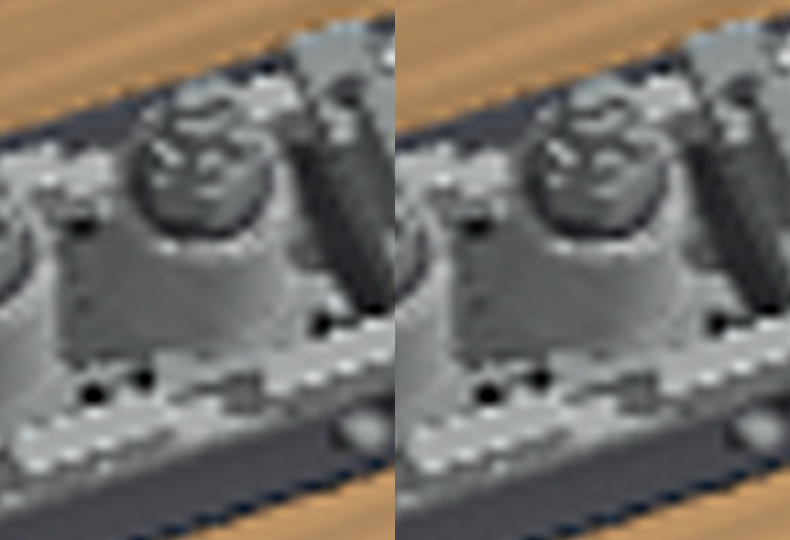

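After the push, hub 3's scribe angle and slot phase (89.5°, 22.5°) match hub 2's (88.3°, 22.5°), and the corner holes have moved back. A final numeric check covers hole-line yaw, hub positions, the stop and the bystanders.

Run:
```python
from h import *
e=np.radians(-2.35); ex=np.array([np.cos(e),np.sin(e)]); ey=np.array([-ex[1],ex[0]])
H=[(0.621,-0.162),(0.6233,-0.102),(0.6257,-0.042)]
for k in (1,3,4,5):
    c=dict(np.load(f"scene_{k}.npz")); g=cv2.cvtColor(c["frame"],cv2.COLOR_RGB2GRAY).astype(np.float32)
    for i,C in enumerate(H):
        P={}
        for sx,sy in ((1,-1),(1,1),(-1,-1)):
            u,v=px(c,[np.r_[np.array(C)+ex*sx*.0235+ey*sy*.0235,.014]])[0]; s=10
            w=cv2.warpAffine(g,np.float32([[s,0,30-s*u],[0,s,30-s*v]]),(60,60),flags=cv2.INTER_CUBIC)
            w[:6]=w[-6:]=255; w[:,:6]=w[:,-6:]=255
            m=np.clip(w.min()+25-w,0,None); n,l=cv2.connectedComponents((m>0).astype(np.uint8)); m[l!=l[np.unravel_index(w.argmin(),w.shape)]]=0
            M=cv2.moments(m); q=ray(c,[[u+(M["m10"]/M["m00"]-30)/s,v+(M["m01"]/M["m00"]-30)/s]],.014)[0,:2]-C; P[sx,sy]=np.array([q@ex,q@ey])*1e3
        a=P[1,1]-P[1,-1]; b=P[1,-1]-P[-1,-1]; d=P[1,1]-P[-1,-1]
        print(k,i+1,"yaw from y-pair %.1f x-pair %.1f diag %.1f"%(np.degrees(np.arctan2(-a[0],a[1])),np.degrees(np.arctan2(b[1],b[0])),np.degrees(np.arctan2(d[1],d[0]))-45),np.round([np.hypot(*a),np.hypot(*b),np.hypot(*d)],1))
for n in ("top","scene"):
    c=capture(n); P=cloud(c)
    for o in hubs(c,.06,.098,(0.55,0.7,-0.2,0.1)): print(n,o)
    R=(P[...,0]>.55)&(P[...,0]<.7)&(P[...,1]>-.015)&(P[...,1]<.06)&(P[...,2]>.04); print("tab",np.round(np.nanmean(P[R],0),4),np.round(np.nanmax(P[R][:,2]),4))
    R=(P[...,0]>.55)&(P[...,0]<.7)&(P[...,1]>-.0)&(P[...,1]<.03)&(P[...,2]>.021)&(P[...,2]<.03); print("bar top z",np.round(np.nanmedian(P[R][:,2]),4))
    A=np.load(n+"0.npz")["frame"].astype(int); D=np.abs(A-c["frame"]).max(2)
    for nm,(x,y) in dict(tin=(.4217,-.009),block=(.703,.325),tape=(.6,.43),dish=(.74,.02)).items():
        u,v=px(c,[[x,y,.03]])[0].astype(int); print(nm,int(np.median(D[v-8:v+8,u-8:u+8])),end=' ')
    print()
```

```text
1 1 yaw from y-pair -1.0 x-pair -0.2 diag -0.8 [46.6 46.9 66.6]
1 2 yaw from y-pair -0.8 x-pair 0.5 diag -0.1 [47.  47.  67.3]
1 3 yaw from y-pair -0.6 x-pair 0.7 diag 0.5 [47.3 46.5 67. ]
3 1 yaw from y-pair -1.0 x-pair -0.3 diag -0.9 [46.6 46.9 66.5]
3 2 yaw from y-pair -1.2 x-pair -1.5 diag -1.1 [47.3 46.8 66.3]
3 3 yaw from y-pair -0.6 x-pair 0.6 diag 0.6 [47.3 46.4 67. ]
4 1 yaw from y-pair -1.0 x-pair -0.3 diag -0.8 [46.6 46.9 66.6]
4 2 yaw from y-pair -1.3 x-pair -1.6 diag -1.1 [47.3 46.8 66.4]
4 3 yaw from y-pair -0.8 x-pair -0.9 diag -1.4 [46.2 47.1 65.9]
5 1 yaw from y-pair -1.0 x-pair -0.3 diag -0.8 [46.6 46.9 66.6]
5 2 yaw from y-pair -1.3 x-pair -1.6 diag -1.1 [47.3 46.7 66.3]
5 3 yaw from y-pair -0.4 x-pair -0.8 diag -1.1 [46.3 47.2 65.9]
top ([335.3, 184.7], 81, [0.626, -0.0423, 0.076], [0.613, -0.057, 0.06], [0.641, -0.027, 0.089])
top ([355.1, 186.0], 75, [0.6228, -0.1015, 0.0769], [0.609, -0.118, 0.06], [0.64, -0.088, 0.087])
top ([375.0, 187.3], 85, [0.62, -0.161, 0.0759], [0.604, -0.177, 0.06], [0.638, -0.142, 0.089])
tab [0.581  0.0322 0.1839] 0.2491
bar top z 0.0251
tin 9 block 8 tape 7 dish 8 
scene ([315.8, 214.6], 113, [0.632, -0.0435, 0.0746], [0.615, -0.058, 0.06], [0.645, -0.028, 0.089])
scene ([293.7, 221.3], 115, [0.629, -0.1041, 0.0745], [0.612, -0.119, 0.06], [0.64, -0.088, 0.088])
scene ([271.8, 228.4], 119, [0.6273, -0.1632, 0.0745], [0.611, -0.177, 0.06], [0.641, -0.148, 0.09])
tab [0.5764 0.0338 0.1924] 0.2498
bar top z 0.0248
tin 8 block 7 tape 5 dish 6
```

```bash
python3 -c "
from rig import *
print(hand_in())"
```

```text
the job is handed in; nothing more can be done
None
```

The job is handed in: three stub axles were on the bench, and all three now stand in the channel in a close row from the end wall. I lifted the stop bar out of notch pair 5 and seated it in pair 3. Then I tightened each nut to the first slot past snug: nut 1 (next to the end wall) to about 240°, nuts 2 and 3 to about 180°. `hand_in()` gave no verdict. About 55 s of the 210 s had been used at the last timed reading.

**Last checks that agreed:**
- **Row:** the axles stand 59–60 mm apart along the row. By their corner holes, the flanges are square to the rails within about 1.5°.
- **Stop bar:** its top reads 25 mm, against 24 mm when fully seated.
- **Nuts:** turning torque rose from about 0.07 to 0.17–0.19 N m before the final slot on each one. I allowed for the 0.02 rad spring-back.
- **Bystanders:** the tin, block, tape dispenser and dish look unchanged. I did not check the spanner, screwdriver or carton numerically. I saw no axle knocked aside.

**Checks that disagreed or were weak:**
- **Slot angles:** the slot angles read from the images sit about 5° below the tool angle on all three nuts. I took this as image bias, so alignment rests mainly on the jaw angle and is probably good to 1–2°.
- **Axle 3 turned:** it turned slightly while its nut was tightened, by 1–2° from its corner holes, though its scribe line suggested more. I re-gripped the nut and pressed the unit back toward axle 2, reaching about 10 N sideways and 14 N upward at the wrist. It tipped slightly during the push; afterwards its scribe and slot readings matched axle 2.
- **Stop tab:** the final height check on the stop bar's grip tab picked up the arm, so only the bar-top reading counts.

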